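# Fetch the cuvette tube from under the reagent bottles

## Task

A fresh cuvette tube is needed at the meter: first clear the two dropper bottles off the lid of the clear acrylic box and stand them in the steel tray, then swing the lid up by its blue tab until it stands open, about upright, and move the red-capped tube into the round cup in front of the blue meter. Then shut the lid fully and put each bottle back on the lid on the ring where it stood at the start. Keep the bottles upright throughout, and leave the grey-capped tube and the hand-gel bottle where they are.

Things in the scene. Friction and masses are not known exactly. Their poses are not given: they have to be found in the camera images.
- bottle_blue_mid (a point): Centre, half-way up, of the dropper bottle with blue cap and blue label band: round white body 28 mm in diameter for the lower 46 mm, narrower cap above, 68 mm tall in all, 30 g, upright (z up along the bottle). At the start it stands on one of the two dark printed rings on the closed lid (either one).
- bottle_yellow_mid (a point): Centre, half-way up, of the dropper bottle with yellow cap and yellow label band: round white body 28 mm in diameter for the lower 46 mm, narrower cap above, 68 mm tall in all, 30 g, upright (z up along the bottle). At the start it stands on one of the two dark printed rings on the closed lid (either one).
- tube_red_mid (a point): Centre, half-way up, of the tube with the red cap and red band: upright white plastic cylinder 36 mm in diameter, 70 mm tall, 45 g. It stands on the 4 mm floor inside the clear box, 25 mm nearer the tab side than the middle of the box and 50 mm left or right of its middle line, seen through the lid. This is the one to fetch.
- tube_grey_mid (a point): Centre, half-way up, of the tube with the grey cap and grey band: upright white plastic cylinder 36 mm in diameter, 70 mm tall, 45 g. It stands on the 4 mm floor inside the clear box, 25 mm nearer the tab side than the middle of the box and 50 mm left or right of its middle line, seen through the lid. It stays in the box.
- box_hinge (a point): Middle of the lid's hinge line, 82 mm above the table, on the fixed clear acrylic box (160 x 218 mm, 80 mm tall, 4 mm walls). Axes: x level, from the box's tab side to the hinge side; y along the hinge; z up. The box's middle is 80 mm from here along -x. Lid: 4 mm thick, its top 2 mm above this point when shut; two rings (40 mm wide) on it have their middles at x -40, y -45 and 45 mm.
- lid (a joint): Lid angle, rad: 0 shut, grows as it swings up, 1.57 upright, stop 1.85. Stiff hinge: the lid stays at any angle, about 2 N at the tab moves it. Blue finger tab, in the plane of the lid at the middle of its free edge: 22 mm wide along the hinge's y, 8 mm thick, 160 to 200 mm from the hinge line. Pinch it along y 186 mm from the hinge line: it pivots between the fingers.
- tray_in (a point): Middle of the inner floor of the flat stainless steel tray, fixed: 210 mm (x) by 160 mm (y), 20 mm high, 3 mm walls and floor; axes along its sides.
- dock_cup (a point): Middle of the inner floor of the round grey cup on the front of the white docking plate with the blue meter, fixed: the cup is 50 mm wide inside, its rim 12 mm above this floor, which is 14 mm above the table. The meter (up to 70 mm above the table) begins 42 mm from the cup's middle, along the cup's x axis.
- gel_mid (a point): Point on the axis of the hand-gel pump bottle, 70 mm above its foot: white with a blue label, 68 mm in diameter, 180 mm tall, loose. Not to be moved.

How it is judged (in metres and radians):
On the way, in this order (a step that is already met when the one before it is completed fails the run):
1. both bottles stand in the steel tray, the lid still shut (x of bottle_blue_mid in the frame of tray_in between -0.098 and 0.098 m and y of bottle_blue_mid in the frame of tray_in between -0.073 and 0.073 m and z of each of bottle_blue_mid, bottle_yellow_mid in the frame of tray_in below 0.042 m and angle between each of bottle_blue_mid, bottle_yellow_mid's own z axis and vertical below 0.2 rad and x of bottle_yellow_mid in the frame of tray_in between -0.098 and 0.098 m and y of bottle_yellow_mid in the frame of tray_in between -0.073 and 0.073 m and value of joint lid below 0.06 rad), for 0.2 s.
2. the lid stands open, about upright (beyond 1.3 rad) (value of joint lid above 1.3 rad), for 0.2 s.
3. the red-capped tube stands in the meter's cup (horizontal distance between tube_red_mid and dock_cup below 0.011 m and z of tube_red_mid in the frame of dock_cup below 0.04 m and angle between tube_red_mid's own z axis and vertical below 0.15 rad), for 0.2 s.
4. the lid is shut again (within 0.06 rad) (value of joint lid below 0.06 rad), for 0.2 s.
At the end, for the whole second after the job is handed in: Each bottle stands upright and at rest on the lid, its centre within 15 mm of where it was at the start; the lid is shut within 0.06 rad; the red-capped tube stands upright on the floor of the meter's cup, within 11 mm of its middle (all of step 3 and distance of each of bottle_blue_mid, bottle_yellow_mid from where it was at the start of the episode below 0.015 m and angle between each of bottle_blue_mid, bottle_yellow_mid's own z axis and vertical below 0.15 rad and linear speed of each of bottle_blue, bottle_yellow, tube_red below 0.02 m/s and angular speed of each of bottle_blue, bottle_yellow, tube_red below 0.3 rad/s and value of joint lid below 0.06 rad); the robot touches nothing.
It fails at once if a bottle is tipped over (beyond 0.7 rad) (angle between any of bottle_blue_mid, bottle_yellow_mid's own z axis and vertical above 0.7 rad).
It fails at once if the grey-capped tube is shifted by more than 15 mm or knocked over (distance of tube_grey_mid from where it was at the start of the episode above 0.015 m).
It fails at once if the hand-gel bottle is shifted by more than 20 mm (distance of gel_mid from where it was at the start of the episode above 0.02 m).
It also fails if it takes over 136 s, if anything falls off the work surface, if the arm or the gripper's body presses on something with over 40 N, if the wrist force passes 120 N, or if a joint passes its speed limit or range.

## Robot

A 7-joint arm with a two-finger parallel gripper is mounted at the origin on the work surface. World frame = base frame: x ahead of the robot, y to its left, z up, the work surface at z = 0. Lengths are in mm, angles in rad, forces in N, time in s.
With the tool pointing down it reaches from about 400 to 750 mm from the base axis. Payload 19.5 kg.
Tool frame: the origin (TCP) lies midway between the tips of the shut fingers; the grasp point (between the pads) lies 19 mm behind it; z points along the fingers, y is the direction in which the jaws open and shut (so a half turn about z gives the same grasp; the last joint's range is limited). The gripper opens to 85 mm and grips with 20 to 120 N. Pads are 22 mm wide; open, the fingers measure 114 mm over their backs; the gripper's body (76 mm by 85 mm) begins 54 mm behind the grasp point. The pads swing forward as they close: fully open they stand 13 mm farther back than shut.
Start: joints at [-1.29, 0.707, -0.028, 1.485, 0.022, 0.951, -0.075], TCP at [182.389, 545.275, 197.268] pointing down, gripper open.
Joint ranges: [-2.71, 2.71], [-0.32, 2.16], [-1.57, 1.52], [0, 2.45], [-1.46, 4.6], [0, 2.02], [-2.83, 2.83]. Speed limits (rad/s): [1.89, 1.89, 2.57, 2.57, 3.01, 3.01, 3.01].

## Interface

Orientations are given as a unit quaternion [x, y, z, w].
In Python, from station import * gives the robot as it stands.
- The arm moves only by the tool servo_tool, never from a script. Its argument "steps" is a list that holds one entry, the list of rows, each a list of 6 numbers: the shift along the tool's x, y, z normalised to -1 to 1, where 1 is 0.2 m, then the turn, a rotation vector about the tool's x, y, z normalised to -1 to 1, where 1 is 2 rad. In form: [[[tx, ty, tz, rx, ry, rz], ...]]. A call has 1 to 8 rows; each row is the pose to reach, as a shift and turn from the pose commanded when the call began, along the tool's axes at that moment; what a row does not reach only later rows make up. A row lasts 1/8 s, in which the tool goes at most 62.5 mm and 10.7 degrees, less where a joint would pass 70% of its speed; a pose out of reach is approached as far as the arm can. A call with a number of a shift or a turn outside -1 to 1 is refused whole. A call with a gripper value outside its range is refused whole. "claw" is the gripper's target within -1 to 1 (fully open at 1, half-way at 0, shut at -1), set as the call begins (left out, the last holds). The fingers move at their own pace and stop on an object; "grip_force" is the grip in N (left out, the last holds). Time passes only in rows, so rows that repeat a pose let the fingers close. It gives the time, the measured TCP pose, the force and the opening at its end, in the units of the state.
- get_obs(): the state, without advancing time (a new reading comes with each control period).
- read_camera(name): name is "scene" or "top"; returns (picture, depth): 480x640x3 uint8, red, green, blue; 480x640 float32, mm along the optical axis (not along the pixel's ray), 0 where there is no reading.
- calibration(name): a dict with "intrinsics" (3x3 intrinsics, pixels), "world_from_camera" (4x4, takes a point from camera to world coordinates). Camera axes: x right, y down, z forward; pixel columns grow to the right and rows downward; lengths in mm; the calibration is good to about 2 mm. A picture is of the moment at which its call begins. calibration takes no time and is no camera call.
- sign_off(): hands the job in, once; it reports no verdict.
Trained networks look in the newest picture that a camera, given by its name, has taken for a name from the list of things; names that differ only in an ending like _2 or _b are one class to them, and where a whole thing is asked for, a point or a joint stands for the part that bears it (a point fixed in the world has none). Each returns a list of dicts, best first, with "conf" (0 to 1); they miss things now and then, are a little off and sometimes report something else, mostly with a low value. They report only what shows in the picture. A call takes as long as a camera call.
- regions_of(camera, label): "region" (480x640 bool, what is visible of it) and "point" ([row, column] in pixels, amid what is visible of it).
- pinpoint(camera, label): "point" ([row, column] in pixels: a listed point, or the origin of a listed thing).
The state is a dict: "t": time; "qpos": joint angles; "qvel": joint speeds; "tau": joint torques, N m; "tcp_pos": TCP position; "tcp_rot": TCP orientation; "ft_force": force on the tool from outside, world axes, zero at the start; "wrist_torque": the same for the moment, N m; "grip_width": finger opening in mm.
Only numpy, scipy, OpenCV 4.12 (cv2) and the standard library are available. Lean on these libraries where they do the work, as an engineer would, in place of code of your own. Each camera call takes 0.05 s, during which the arm holds its last target. There are 200 camera calls.

## Working session

There is one attempt and no reset: what is moved stays moved. The work goes in short steps, Python scripts to look and compute and a tool call to move; the robot and the scene stay as the last step left them, time stands still between calls to the robot, and variables do not carry over. Pictures are saved under pics/ and viewed, about 12 in all and at most 16, crops included, and the job is handed in when it is done.

Besides the shell and the picture viewer there is one more tool, called after "Emit:" as name(argument=value, ...) on one line, values as JSON. servo_tool: Moves the arm, as the interface text tells. Its arguments: {"type":"object","properties":{"steps":{"type":"array"},"claw":{"type":"number"},"grip_force":{"type":"number"}},"required":["steps"]}

```bash
mkdir -p pics
cat > h.py <<'E'
from station import *
import numpy as np, cv2
from scipy.spatial.transform import Rotation as R
def px2w(cam,r,c,d):
    k=calibration(cam);K=np.array(k["intrinsics"]);T=np.array(k["world_from_camera"])
    p=np.linalg.inv(K)@[c,r,1]*d
    return (T@[*p,1])[:3]
def ray_z(cam,r,c,z):
    a=px2w(cam,r,c,1.);b=px2w(cam,r,c,1000.)
    return a+(b-a)*(z-a[2])/(b[2]-a[2])
def proj(cam,p):
    k=calibration(cam);K=np.array(k["intrinsics"]);T=np.linalg.inv(np.array(k["world_from_camera"]))
    q=K@(T@[*p,1])[:3];return q[1]/q[2],q[0]/q[2]
def row(p,q=None,dz=None):
    "tool-axis normalised shift/turn from current measured pose to world p (and Rotation q)"
    o=get_obs();r=R.from_quat(o["tcp_rot"])
    s=r.inv().apply(np.array(p)-o["tcp_pos"])/200
    v=(r.inv()*q).as_rotvec()/2 if q is not None else np.zeros(3)
    return np.round(np.r_[s,v],4)
E
python3 - <<'E'
from h import *
o=get_obs();print(o)
names=["bottle_blue_mid","bottle_yellow_mid","tube_red_mid","tube_grey_mid","box_hinge","tray_in","dock_cup","gel_mid"]
for cam in("scene","top"):
    im,d=read_camera(cam);cv2.imwrite(f"pics/{cam}0.png",im[:,:,::-1]);np.save(f"{cam}0.npy",d)
    print(cam,np.round(calibration(cam)["world_from_camera"],3).tolist())
    for n in names:
        for x in pinpoint(cam,n)[:2]:
            r,c=x["point"];z={"box_hinge":82,"tray_in":3,"dock_cup":14,"gel_mid":70,"bottle_blue_mid":118,"bottle_yellow_mid":118}.get(n,39)
            print(n,round(x["conf"],2),np.round([r,c]),np.round(ray_z(cam,r,c,z)), d[int(r),int(c)] if 0<=r<480 and 0<=c<640 else None)
E
```

```text
{'t': 0.0, 'qpos': array([-1.28971535,  0.7070686 , -0.02763792,  1.48498129,  0.02197877,
        0.9509194 , -0.07551739]), 'qvel': array([-7.16982081e-04,  9.20914782e-04, -1.08475324e-04, -1.32515581e-04,
       -2.02427715e-03, -2.22200693e-05,  3.36033773e-05]), 'tau': array([ 4.89984941e-04, -8.83215451e+01,  1.23503879e+00, -2.36180037e+01,
        1.69141567e-02,  6.34176627e-03,  2.71997789e-05]), 'tcp_pos': array([182.2848382 , 545.02728815, 196.85121481]), 'tcp_rot': array([ 1.60697678e-01,  9.87003529e-01, -5.31067464e-04, -8.44012982e-05]), 'ft_force': array([ 0.00495609, -0.56318574,  0.25585471]), 'wrist_torque': array([ 0.01022562,  0.00013298, -0.02873806]), 'grip_width': 85.43493068316995}
scene [[-0.421, 0.576, -0.701, 1161.668], [0.907, 0.284, -0.311, 260.64], [0.02, -0.767, -0.642, 638.556], [0.0, 0.0, 0.0, 1.0]]
bottle_blue_mid 0.59 [219. 261.] [ 588. -109.  118.] 829.1453
bottle_yellow_mid 0.98 [240. 294.] [616. -21. 118.] 793.30255
box_hinge 0.96 [252. 267.] [633. -70.  82.] 826.5312
dock_cup 0.94 [186. 218.] [ 400. -354.   14.] 1056.445
gel_mid 0.95 [347. 391.] [730. 207.  70.] 627.4011
top [[-0.004, -0.999, 0.042, 527.595], [-1.0, 0.005, 0.015, 0.018], [-0.015, -0.042, -0.999, 1119.042], [0.0, 0.0, 0.0, 1.0]]
bottle_blue_mid 0.8 [226. 399.] [ 594. -110.  118.] 967.3712
bottle_yellow_mid 0.71 [218. 343.] [609. -13. 118.] 973.0443
bottle_yellow_mid 0.32 [331. 525.] [ 410. -326.  118.] 1092.378
box_hinge 0.89 [205. 371.] [634. -64.  82.] 1036.3629
tray_in 0.57 [287. 161.] [484. 342.   3.] 1118.0972
dock_cup 0.72 [331. 523.] [ 399. -357.   14.] 1092.0742
gel_mid 0.61 [155. 219.] [731. 216.  70.] 989.7089
```

View pics/top0.png

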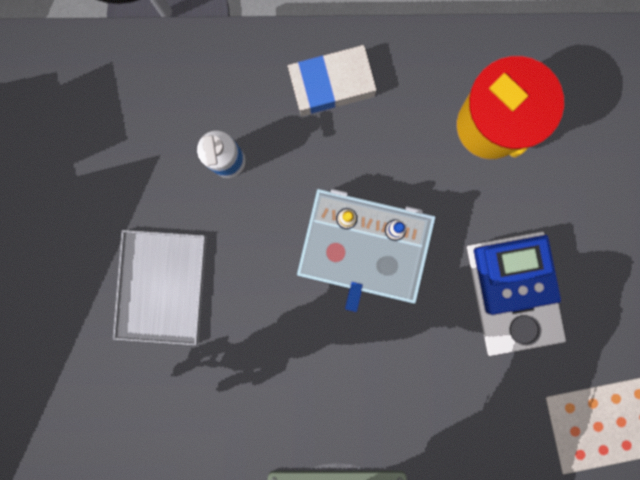

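View pics/scene0.png

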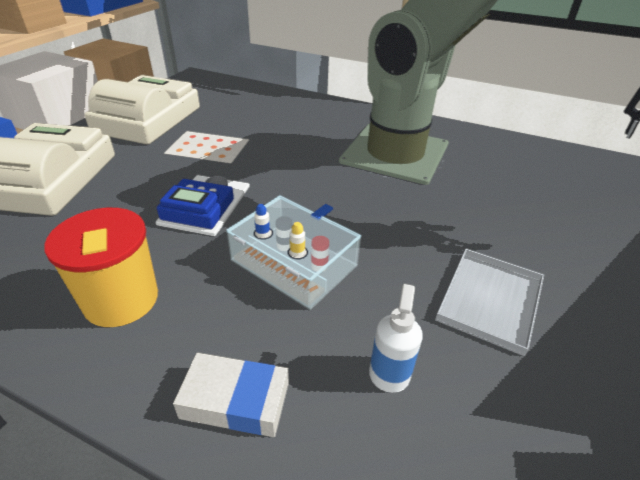

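Both views agree: the box (lid corners near top px (318,191), (434,215), (415,301), (299,273)) has its tab towards the robot. The yellow bottle is on the +y ring and blue on the −y ring. The red tube is on the +y side, the tray at left, the cup at (row 330, col 524) and the gel at the rear left. Next I'll refine these positions.

Run:
```python
from h import *
for cam in("top","scene"):
    im=cv2.imread(f"pics/{cam}0.png");d=np.load(f"{cam}0.npy");hsv=cv2.cvtColor(im,cv2.COLOR_BGR2HSV);h,s,v=cv2.split(hsv)
    if cam=="top": wins={"tab":(280,315,340,368),"blue":(218,240,388,408),"yellow":(205,228,335,358),"red":(240,265,324,348),"grey":(252,280,372,402)}
    else: wins={"tab":(200,222,305,335),"blue":(202,215,252,272),"yellow":(220,232,288,305),"red":(235,266,308,332),"grey":(216,250,274,292)}
    for n,(a,b,c,e) in wins.items():
        H=h[a:b,c:e].astype(int);S=s[a:b,c:e];V=v[a:b,c:e]
        m={"tab":(abs(H-112)<15)&(S>120),"blue":(abs(H-112)<15)&(S>120),"yellow":(abs(H-24)<8)&(S>140),"red":((H<8)|(H>170))&(S>50),"grey":(S<35)&(V<150) }[n]
        rr,cc=np.nonzero(m)
        if len(rr)<4: print(cam,n,"few");continue
        r,cc_=rr.mean()+a,cc.mean()+c
        z={"tab":82,"blue":150,"yellow":150,"red":74,"grey":74}[n]
        if n in("blue","yellow"): z=152-8
        dd=np.median(d[a:b,c:e][m])
        print(cam,n,len(rr),np.round([r,cc_],1),"ray",np.round(ray_z(cam,r,cc_,z),1),"depth",np.round(px2w(cam,r,cc_,dd),1))
    for n in("lid","box_hinge","tray_in","dock_cup","gel_mid"):
        read_camera(cam)if n=="lid" else 0
        for x in regions_of(cam,n)[:1]:
            g=x["region"].astype(np.uint8);cs,_=cv2.findContours(g,0,1);k=max(cs,key=cv2.contourArea)
            box=cv2.boxPoints(cv2.minAreaRect(k))
            print(cam,n,round(x["conf"],2),g.sum(),np.round(box).tolist())
            if n in("lid","tray_in"):
                ap=cv2.approxPolyDP(k,5,True)[:,0];print("  poly px",ap.tolist(),"w",[np.round(ray_z(cam,r,c,84 if n=="lid" else 20)[:2]).tolist() for c,r in ap])
# manual lid corners
for c,r in((318,191),(434,215),(415,301),(299,273)): print(np.round(ray_z("top",r,c,84),1))
for c,r in((122,231),(205,236),(196,344),(115,340)): print("tray",np.round(ray_z("top",r,c,20),1))
```

```text
top tab 345 [297.  353.3] ray [467.9 -31.1  82. ] depth [468.1 -31.   86.4]
top blue 76 [227.1 398.6] ray [ 589.9 -107.   144. ] depth [ 589.4 -106.2  151.7]
top yellow 81 [215.8 347.5] ray [609.6 -20.1 144. ] depth [609.  -20.  151.4]
top red 284 [252.  335.2] ray [549.5   1.2  74. ] depth [549.2   1.2  84.6]
top grey 212 [265.  386.6] ray [525.4 -92.3  74. ] depth [525.4 -91.4  84.6]
top lid 0.68 10542 [[291.0, 296.0], [317.0, 188.0], [435.0, 217.0], [409.0, 325.0]]
  poly px [[319, 190], [298, 275], [347, 286], [348, 310], [356, 309], [363, 291], [413, 302], [433, 217]] w [[662.0, 30.0], [508.0, 69.0], [488.0, -20.0], [445.0, -21.0], [446.0, -36.0], [479.0, -49.0], [459.0, -138.0], [612.0, -176.0]]
top box_hinge 0.62 10654 [[291.0, 296.0], [318.0, 185.0], [436.0, 213.0], [409.0, 325.0]]
top tray_in 0.98 9204 [[112.0, 339.0], [121.0, 230.0], [206.0, 236.0], [198.0, 346.0]]
  poly px [[124, 231], [113, 338], [197, 343], [205, 238]] w [[593.0, 410.0], [387.0, 429.0], [377.0, 267.0], [579.0, 252.0]]
top dock_cup 0.57 9132 [[466.0, 246.0], [548.0, 230.0], [569.0, 342.0], [487.0, 357.0]
[... 863 characters left out ...]
96.0, -120.0], [536.0, -158.0]]
scene box_hinge 0.97 8571 [[214.0, 243.0], [288.0, 167.0], [372.0, 248.0], [299.0, 324.0]]
scene tray_in 0.96 7238 [[434.0, 320.0], [464.0, 244.0], [554.0, 280.0], [524.0, 356.0]]
  poly px [[466, 250], [435, 319], [524, 354], [542, 275]] w [[379.0, 274.0], [599.0, 256.0], [608.0, 411.0], [389.0, 428.0]]
scene dock_cup 0.9 3904 [[153.0, 225.0], [165.0, 165.0], [249.0, 181.0], [238.0, 241.0]]
scene gel_mid 0.62 436 [[289.0, 223.0], [304.0, 223.0], [304.0, 255.0], [289.0, 255.0]]
[660.2  32.   84. ]
[ 615.3 -177.7   84. ]
[ 460.5 -141.8   84. ]
[511.5  66.8  84. ]
tray [593.  413.4  20. ]
tray [582.5 252.3  20. ]
tray [375.6 268.6  20. ]
tray [383.5 424.6  20. ]
```

```bash
cat >> h.py <<'E'
YAW=-13.3
def down(yaw):  # tool down, tool y at world azimuth yaw
    a=np.radians(yaw);y=np.array([np.cos(a),np.sin(a),0]);z=np.array([0,0,-1.])
    return R.from_matrix(np.c_[np.cross(y,z),y,z])
HINGE=np.array([637.5,-71.9,82.]);UX=np.array([np.cos(np.radians(YAW)),np.sin(np.radians(YAW)),0]);UY=np.array([-UX[1],UX[0],0])
def plan(wps,start=None):
    "wps: (x,y,z,yaw); prints chained calls"
    o=get_obs();p,r=(o["tcp_pos"],R.from_quat(o["tcp_rot"])) if start is None else (np.array(start[:3],float),down(start[3]))
    for w in wps:
        P=np.array(w[:3],float);Q=down(w[3]);v=(r.inv()*Q).as_rotvec()
        n=max(1,int(np.ceil(np.linalg.norm(P-p)/198)))
        p0,r0=p,r
        for i in range(1,n+1):
            pi=p0+(P-p0)*i/n;ri=r0*R.from_rotvec(v*i/n)
            s=r.inv().apply(pi-p)/200;t=(r.inv()*ri).as_rotvec()/2
            k=max(np.ceil(np.linalg.norm(pi-p)/62.5),np.ceil(np.degrees(np.linalg.norm(t*2))/10.5))
            print(np.round(np.r_[s,t],3).tolist(),"x",int(k)+(2 if i==n else 0),"->",np.round(pi))
            p,r=pi,ri
E
python3 - <<'E'
from h import *
print(get_obs()["t"])
plan([(609.5,-19.5,200,YAW),(609.5,-19.5,93,YAW),(609.5,-19.5,200,YAW),(487,379,200,YAW),(487,379,13,YAW)])
E
```

```text
1.5
[-0.73, -0.5, -0.003, -0.0, 0.0, 0.185] x 3 -> [289. 404. 198.]
[-0.862, -0.202, -0.003, -0.0, 0.0, 0.185] x 3 -> [396. 263. 199.]
[-0.877, 0.123, -0.003, -0.0, 0.0, 0.185] x 3 -> [503. 122. 199.]
[-0.773, 0.432, -0.003, -0.0, 0.0, 0.185] x 5 -> [610. -20. 200.]
[0.0, -0.0, 0.535, 0.0, 0.0, -0.0] x 4 -> [610. -20.  93.]
[0.0, -0.0, -0.535, -0.0, -0.0, 0.0] x 4 -> [610. -20. 200.]
[0.599, -0.351, -0.0, 0.0, 0.0, -0.0] x 3 -> [569. 113. 200.]
[0.599, -0.351, -0.0, 0.0, 0.0, -0.0] x 3 -> [528. 246. 200.]
[0.599, -0.351, -0.0, 0.0, 0.0, -0.0] x 5 -> [487. 379. 200.]
[-0.0, -0.0, 0.935, 0.0, -0.0, 0.0] x 5 -> [487. 379.  13.]
```

Emit:
servo_tool(steps=[[[-0.73, -0.5, -0.003, 0, 0, 0.185], [-0.73, -0.5, -0.003, 0, 0, 0.185], [-0.73, -0.5, -0.003, 0, 0, 0.185], [-0.73, -0.5, -0.003, 0, 0, 0.185]]], claw=0.4, grip_force=25)

```text
t: 2.0
tcp_pos: [291.5, 401.5, 198.3]
tcp_rot: [0.342, 0.94, -0.0, 0.001]
ft_force: [-0.6, 1.6, 0.5]
grip_width: 59.8
```

Emit:
servo_tool(steps=[[[-0.862, -0.202, -0.003, 0, 0, 0.185], [-0.862, -0.202, -0.003, 0, 0, 0.185], [-0.862, -0.202, -0.003, 0, 0, 0.185], [-0.862, -0.202, -0.003, 0, 0, 0.185]]])

```text
t: 2.5
tcp_pos: [397.8, 260.6, 198.6]
tcp_rot: [0.509, 0.861, -0.0, 0.001]
ft_force: [-0.5, 0.7, -0.2]
grip_width: 60.0
```

Emit:
servo_tool(steps=[[[-0.877, 0.123, -0.003, 0, 0, 0.185], [-0.877, 0.123, -0.003, 0, 0, 0.185], [-0.877, 0.123, -0.003, 0, 0, 0.185], [-0.877, 0.123, -0.003, 0, 0, 0.185]]])

```text
t: 3.0
tcp_pos: [504.2, 119.6, 198.9]
tcp_rot: [0.658, 0.753, -0.0, 0.001]
ft_force: [-1.1, 0.2, -0.2]
grip_width: 59.8
```

Emit:
servo_tool(steps=[[[-0.773, 0.432, -0.003, 0, 0, 0.185], [-0.773, 0.432, -0.003, 0, 0, 0.185], [-0.773, 0.432, -0.003, 0, 0, 0.185], [-0.773, 0.432, -0.003, 0, 0, 0.185], [-0.773, 0.432, -0.003, 0, 0, 0.185], [-0.773, 0.432, -0.003, 0, 0, 0.185]]])

```text
t: 3.75
tcp_pos: [609.4, -17.7, 199.9]
tcp_rot: [0.783, 0.621, 0.0, -0.0]
ft_force: [-0.1, -0.6, 0.3]
grip_width: 59.6
```

Emit:
servo_tool(steps=[[[-0.008, 0.002, 0.3, 0, 0, 0], [-0.008, 0.002, 0.535, 0, 0, 0], [-0.008, 0.002, 0.535, 0, 0, 0], [-0.008, 0.002, 0.535, 0, 0, 0]]])

```text
t: 4.25
tcp_pos: [610.5, -20.9, 94.8]
tcp_rot: [0.784, 0.621, 0.001, 0.001]
ft_force: [-0.2, 0.2, 0.7]
grip_width: 59.3
```

Emit:
servo_tool(steps=[[[0, 0, 0, 0, 0, 0], [0, 0, 0, 0, 0, 0], [0, 0, 0, 0, 0, 0], [0, 0, 0, 0, 0, 0], [0, 0, 0, 0, 0, 0]]], claw=-1)

```text
t: 4.88
tcp_pos: [610.3, -21.2, 94.1]
tcp_rot: [0.784, 0.621, 0.001, 0.001]
ft_force: [-2.2, 0.1, 10.8]
grip_width: 24.9
```

Emit:
servo_tool(steps=[[[0, 0, -0.25, 0, 0, 0], [0, 0, -0.535, 0, 0, 0], [0, 0, -0.535, 0, 0, 0], [0, 0, -0.535, 0, 0, 0]]])

```text
t: 5.38
tcp_pos: [609.5, -21.1, 199.7]
tcp_rot: [0.784, 0.621, -0.0, -0.0]
ft_force: [0.6, -0.1, -1.4]
grip_width: 24.7
```

Run:
```python
from h import *
im,d=read_camera("scene");cv2.imwrite("pics/s1.png",cv2.resize(im[100:340,180:480,::-1],None,fx=2,fy=2))
o=get_obs();print(o["t"],o["ft_force"],o["tcp_pos"])
plan([(487,379,200,YAW),(487,379,13,YAW)])
```

```text
5.425 [-0.28853232 -0.27054312 -0.63874364] [609.25996463 -21.12087687 199.07137021]
[0.602, -0.352, -0.001, -0.0, 0.0, 0.0] x 3 -> [569. 112. 199.]
[0.602, -0.352, -0.001, -0.0, 0.0, 0.0] x 3 -> [528. 246. 200.]
[0.602, -0.352, -0.001, -0.0, 0.0, 0.0] x 5 -> [487. 379. 200.]
[-0.0, -0.0, 0.935, 0.0, -0.0, -0.0] x 5 -> [487. 379.  13.]
```

View pics/s1.png

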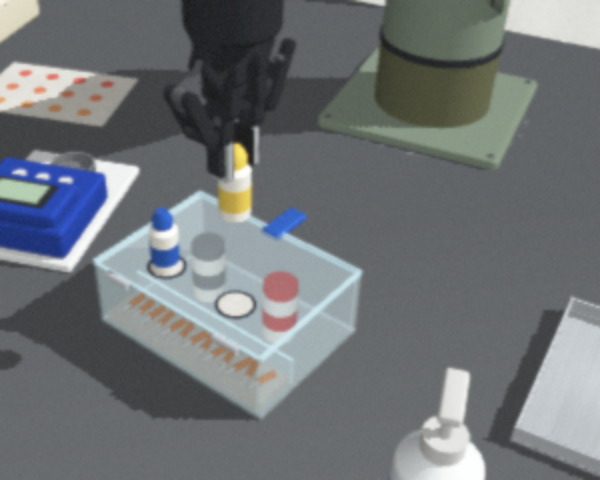

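Run:
```python
from h import *
for z in(150,170,190,200,210,230,240,260): print(z,np.round(proj("scene",(609.3,-21,z)),1))
```

```text
150 [224.4 295.9]
170 [215.6 295.8]
190 [206.5 295.8]
200 [201.8 295.7]
210 [197.1 295.7]
230 [187.3 295.6]
240 [182.3 295.6]
260 [172.1 295.5]
```

The yellow bottle is held upright (crop ~(235,190)), with its bottom at about z 190 as expected. Both rings and both tubes are clearly visible. Now I'll carry it to the tray.

Emit:
servo_tool(steps=[[[0.3, -0.176, 0, 0, 0, 0], [0.602, -0.352, 0, 0, 0, 0], [0.602, -0.352, 0, 0, 0, 0], [0.602, -0.352, 0, 0, 0, 0]]])

```text
t: 5.92
tcp_pos: [568.5, 112.5, 199.1]
tcp_rot: [0.784, 0.621, -0.001, -0.0]
ft_force: [0.4, -1.5, 0.4]
grip_width: 24.7
```

Emit:
servo_tool(steps=[[[0.3, -0.176, 0, 0, 0, 0], [0.602, -0.352, 0, 0, 0, 0], [0.602, -0.352, 0, 0, 0, 0], [0.602, -0.352, 0, 0, 0, 0]]])

```text
t: 6.42
tcp_pos: [528.5, 244.3, 199.3]
tcp_rot: [0.784, 0.62, -0.0, 0.0]
ft_force: [-0.1, -0.8, -0.7]
grip_width: 24.5
```

Emit:
servo_tool(steps=[[[0.3, -0.176, 0, 0, 0, 0], [0.602, -0.352, 0, 0, 0, 0], [0.602, -0.352, 0, 0, 0, 0], [0.602, -0.352, 0, 0, 0, 0], [0.602, -0.352, 0, 0, 0, 0]]])

```text
t: 7.05
tcp_pos: [488.7, 376.2, 199.8]
tcp_rot: [0.785, 0.619, -0.0, 0.001]
ft_force: [0.7, -0.1, 0.4]
grip_width: 24.3
```

Emit:
servo_tool(steps=[[[0, 0, 0.3, 0, 0, 0], [0, 0, 0.6, 0, 0, 0], [0, 0, 0.8, 0, 0, 0], [0, 0, 0.9, 0, 0, 0], [0, 0, 0.925, 0, 0, 0], [0, 0, 0.93, 0, 0, 0], [0, 0, 0.93, 0, 0, 0]]])

```text
t: 7.92
tcp_pos: [487.7, 378.8, 14.7]
tcp_rot: [0.784, 0.62, 0.001, 0.0]
ft_force: [-0.2, 0.2, -0.8]
grip_width: 24.6
```

Emit:
servo_tool(steps=[[[0, 0, 0.01, 0, 0, 0], [0, 0, 0.015, 0, 0, 0], [0, 0, 0.015, 0, 0, 0]]])

```text
t: 8.3
tcp_pos: [488.2, 379.4, 12.9]
tcp_rot: [0.784, 0.621, 0.002, 0.0]
ft_force: [-3.6, -2.5, 28.0]
grip_width: 24.4
```

Emit:
servo_tool(steps=[[[0, 0, 0, 0, 0, 0], [0, 0, 0, 0, 0, 0], [0, 0, 0, 0, 0, 0], [0, 0, 0, 0, 0, 0]]], claw=0.4)

```text
t: 8.8
tcp_pos: [487.1, 378.7, 10.6]
tcp_rot: [0.784, 0.62, -0.0, 0.0]
ft_force: [0.1, 0.9, 0.1]
grip_width: 59.6
```

Emit:
servo_tool(steps=[[[0, 0, -0.2, 0, 0, 0], [0, 0, -0.5, 0, 0, 0], [0, 0, -0.93, 0, 0, 0], [0, 0, -0.93, 0, 0, 0], [0, 0, -0.93, 0, 0, 0], [0, 0, -0.93, 0, 0, 0]]])

```text
t: 9.55
tcp_pos: [486.8, 378.7, 195.7]
tcp_rot: [0.784, 0.621, -0.001, -0.0]
ft_force: [1.7, 0.1, -0.9]
grip_width: 59.7
```

Run:
```python
from h import *
plan([(590,-106.7,200,YAW)])
```

```text
[-0.748, 0.353, -0.007, -0.0, 0.0, 0.0] x 3 -> [521. 217. 197.]
[-0.748, 0.353, -0.007, -0.0, 0.0, 0.0] x 3 -> [556.  55. 199.]
[-0.748, 0.353, -0.007, -0.0, 0.0, 0.0] x 5 -> [ 590. -107.  200.]
```

Emit:
servo_tool(steps=[[[-0.748, 0.353, -0.007, 0, 0, 0], [-0.748, 0.353, -0.007, 0, 0, 0], [-0.748, 0.353, -0.007, 0, 0, 0], [-0.748, 0.353, -0.007, 0, 0, 0]]])

```text
t: 10.05
tcp_pos: [522.0, 213.8, 197.4]
tcp_rot: [0.786, 0.619, -0.001, 0.0]
ft_force: [-0.5, 0.5, -0.4]
grip_width: 59.8
```

Emit:
servo_tool(steps=[[[-0.748, 0.353, -0.007, 0, 0, 0], [-0.748, 0.353, -0.007, 0, 0, 0], [-0.748, 0.353, -0.007, 0, 0, 0], [-0.748, 0.353, -0.007, 0, 0, 0]]])

```text
t: 10.55
tcp_pos: [555.9, 52.9, 198.7]
tcp_rot: [0.785, 0.619, -0.001, 0.0]
ft_force: [-0.4, 1.1, -0.5]
grip_width: 59.7
```

Emit:
servo_tool(steps=[[[-0.748, 0.353, -0.007, 0, 0, 0], [-0.748, 0.353, -0.007, 0, 0, 0], [-0.748, 0.353, -0.007, 0, 0, 0], [-0.748, 0.353, -0.007, 0, 0, 0], [-0.748, 0.353, -0.007, 0, 0, 0], [-0.748, 0.353, -0.007, 0, 0, 0]]])

```text
t: 11.3
tcp_pos: [590.2, -104.8, 200.7]
tcp_rot: [0.784, 0.621, 0.0, -0.0]
ft_force: [-0.0, 0.5, 0.4]
grip_width: 59.3
```

Emit:
servo_tool(steps=[[[0, 0, 0.3, 0, 0, 0], [0, 0, 0.52, 0, 0, 0], [0, 0, 0.525, 0, 0, 0], [0, 0, 0.525, 0, 0, 0]]])

```text
t: 11.8
tcp_pos: [590.9, -106.4, 97.6]
tcp_rot: [0.784, 0.621, 0.001, 0.001]
ft_force: [0.6, 0.3, 1.2]
grip_width: 59.5
```

Emit:
servo_tool(steps=[[[0, 0, 0, 0, 0, 0], [0, 0, 0, 0, 0, 0], [0, 0, 0, 0, 0, 0], [0, 0, 0, 0, 0, 0], [0, 0, 0, 0, 0, 0]]], claw=-1)

```text
t: 12.42
tcp_pos: [590.9, -106.8, 96.9]
tcp_rot: [0.784, 0.621, 0.001, 0.001]
ft_force: [0.9, -0.7, 7.6]
grip_width: 21.7
```

Emit:
servo_tool(steps=[[[0, 0, -0.25, 0, 0, 0], [0, 0, -0.535, 0, 0, 0], [0, 0, -0.535, 0, 0, 0], [0, 0, -0.535, 0, 0, 0]]])

```text
t: 12.92
tcp_pos: [589.8, -106.5, 202.6]
tcp_rot: [0.784, 0.621, -0.0, -0.0]
ft_force: [0.3, -0.9, -0.4]
grip_width: 20.0
```

Run:
```python
from h import *
plan([(487,303,200,YAW),(487,303,15,YAW)])
```

```text
[0.625, -0.324, 0.005, -0.0, -0.0, 0.0] x 3 -> [556.  30. 202.]
[0.625, -0.324, 0.005, -0.0, -0.0, 0.0] x 3 -> [521. 167. 201.]
[0.625, -0.324, 0.004, -0.0, -0.0, 0.0] x 5 -> [487. 303. 200.]
[0.0, -0.0, 0.925, 0.0, 0.0, 0.0] x 5 -> [487. 303.  15.]
```

Run:
```python
from h import *
im,d=read_camera("scene");cv2.imwrite("pics/s2.png",cv2.resize(im[120:270,200:360,::-1],None,fx=4,fy=4,interpolation=2))
o=get_obs();print(o["t"],o["ft_force"],o["tcp_pos"],o["grip_width"])
```

```text
12.975 [-0.434292   -0.0435165  -0.96839592] [ 589.66693906 -106.48067445  202.09116696] 19.47058085807633
```

View pics/s2.png

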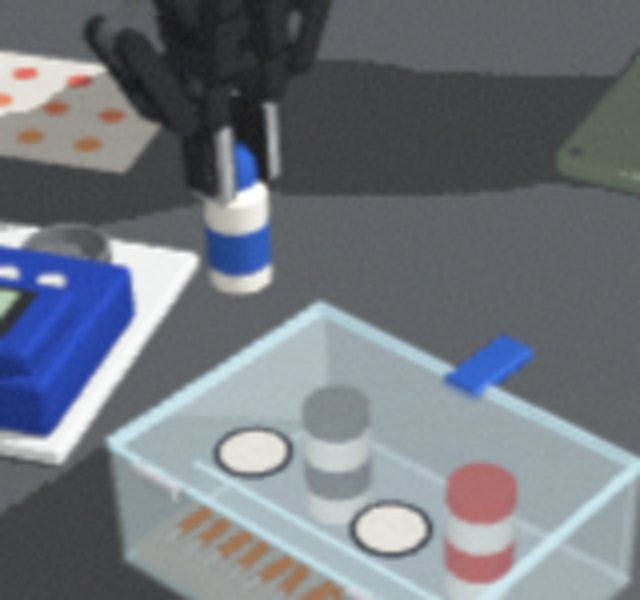

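Run:
```python
from h import *
for off in(-14,0,14):
  for z in(180,190,200,210,220,230,240,260): 
    r,c=proj("scene",np.array([589.7,-106.5,z])+off*UX); print(off,z,np.round([(r-120)*4,(c-200)*4]))
```

```text
-14 180 [280. 259.]
-14 190 [262. 257.]
-14 200 [244. 256.]
-14 210 [226. 255.]
-14 220 [207. 254.]
-14 230 [188. 253.]
-14 240 [168. 251.]
-14 260 [128. 249.]
0 180 [293. 238.]
0 190 [275. 237.]
0 200 [257. 235.]
0 210 [238. 234.]
0 220 [219. 233.]
0 230 [200. 231.]
0 240 [181. 230.]
0 260 [141. 227.]
14 180 [306. 217.]
14 190 [288. 215.]
14 200 [270. 214.]
14 210 [251. 212.]
14 220 [232. 211.]
14 230 [213. 209.]
14 240 [193. 207.]
14 260 [153. 204.]
```

Run:
```python
from h import *
im,d=read_camera("scene")
for (r,c) in ((140,225),(150,225),(160,225),(180,225),(190,225),(195,225),(120,270),(150,270),(170,272),(178,272),(220,240),(280,240)):
    R_,C_=120+r/4,200+c/4; print((r,c),im[int(R_),int(C_)],np.round(px2w("scene",R_,C_,d[int(R_),int(C_)])))
print(get_obs()["tcp_pos"],get_obs()["grip_width"],get_obs()["t"])
```

```text
(140, 225) [162 167 168] [606. -97. 271.]
(150, 225) [162 167 168] [608. -96. 267.]
(160, 225) [164 167 169] [604. -99. 260.]
(180, 225) [158 162 164] [608. -97. 252.]
(190, 225) [147 153 153] [607. -98. 247.]
(195, 225) [144 149 150] [609. -97. 246.]
(120, 270) [146 150 152] [579. -90. 269.]
(150, 270) [135 139 139] [580. -91. 254.]
(170, 272) [151 156 156] [578. -91. 244.]
(178, 272) [101 103 105] [577. -92. 239.]
(220, 240) [213 212 201] [599. -97. 228.]
(280, 240) [206 206 199] [601. -98. 196.]
[ 589.62338568 -106.50847944  201.94508063] 19.506835788505313 13.025
```

The finger tips really sit about 33 mm above the reported TCP, both by depth and by projection, so blue is held only by its shoulder and is slipping. I'll set it back on its ring and grip it lower.

Emit:
servo_tool(steps=[[[0, 0, 0.25, 0, 0, 0], [0, 0, 0.48, 0, 0, 0], [0, 0, 0.51, 0, 0, 0], [0, 0, 0.51, 0, 0, 0]]])

```text
t: 13.52
tcp_pos: [589.6, -106.7, 100.2]
tcp_rot: [0.784, 0.62, -0.001, -0.001]
ft_force: [-0.8, 0.5, -0.0]
grip_width: 19.5
```

Run:
```python
from h import *
im,d=read_camera("scene");cv2.imwrite("pics/s3.png",cv2.resize(im[120:270,200:360,::-1],None,fx=4,fy=4,interpolation=2))
im,d=read_camera("top");cv2.imwrite("pics/t3.png",im[:,:,::-1])
o=get_obs();print(o["t"],o["ft_force"],o["tcp_pos"],o["grip_width"])
```

```text
13.625 [ 0.30144081 -0.02119239  0.29062227] [ 590.01820722 -106.67447769  100.92513222] 19.651729638738093
```

View pics/s3.png

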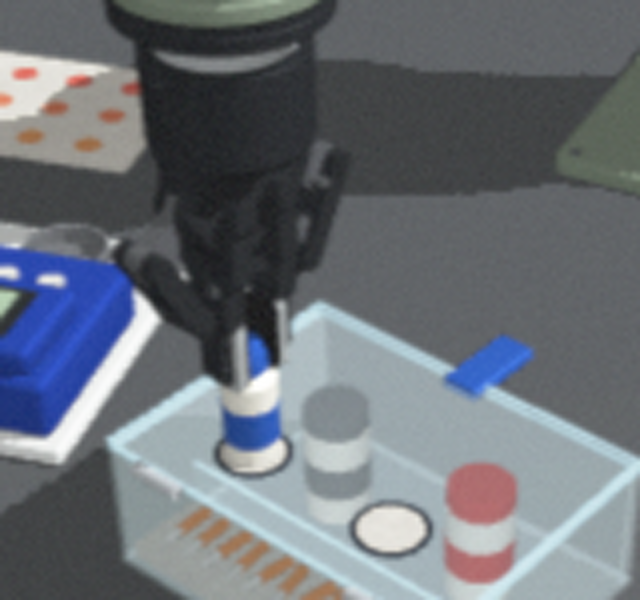

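The blue bottle is upright on its ring (crop (255,455)), with the pads at its shoulder. I'll set it down, open, go 30 mm lower and re-grip.

Emit:
servo_tool(steps=[[[0, 0, 0.01, 0, 0, 0], [0, 0, 0.012, 0, 0, 0], [0, 0, 0.012, 0, 0, 0]]])

```text
t: 14.0
tcp_pos: [590.1, -106.7, 98.7]
tcp_rot: [0.784, 0.621, 0.0, 0.0]
ft_force: [-0.9, 0.8, 3.6]
grip_width: 19.8
```

Emit:
servo_tool(steps=[[[0, 0, 0, 0, 0, 0], [0, 0, 0, 0, 0, 0], [0, 0, 0, 0, 0, 0], [0, 0, 0, 0, 0, 0]]], claw=0.4)

```text
t: 14.5
tcp_pos: [590.1, -106.7, 98.5]
tcp_rot: [0.784, 0.62, -0.0, 0.0]
ft_force: [-0.2, 0.6, 0.4]
grip_width: 60.0
```

Emit:
servo_tool(steps=[[[0, 0, 0.05, 0, 0, 0], [0, 0, 0.1, 0, 0, 0], [0, 0, 0.14, 0, 0, 0], [0, 0, 0.14, 0, 0, 0], [0, 0, 0.14, 0, 0, 0]]])

```text
t: 15.12
tcp_pos: [590.2, -106.7, 70.7]
tcp_rot: [0.784, 0.62, 0.0, 0.0]
ft_force: [-0.7, -0.2, -0.2]
grip_width: 60.1
```

Emit:
servo_tool(steps=[[[0, 0, 0, 0, 0, 0], [0, 0, 0, 0, 0, 0], [0, 0, 0, 0, 0, 0], [0, 0, 0, 0, 0, 0], [0, 0, 0, 0, 0, 0]]], claw=-1)

```text
t: 15.75
tcp_pos: [590.2, -106.7, 70.8]
tcp_rot: [0.784, 0.621, 0.0, 0.0]
ft_force: [-0.1, 0.0, 5.7]
grip_width: 27.3
```

Emit:
servo_tool(steps=[[[0, 0, -0.25, 0, 0, 0], [0, 0, -0.535, 0, 0, 0], [0, 0, -0.55, 0, 0, 0], [0, 0, -0.55, 0, 0, 0]]])

```text
t: 16.25
tcp_pos: [589.9, -106.5, 180.2]
tcp_rot: [0.784, 0.621, -0.0, -0.0]
ft_force: [-0.4, -0.1, -1.1]
grip_width: 26.9
```

Emit:
servo_tool(steps=[[[0.3, -0.16, 0, 0, 0, 0], [0.625, -0.324, 0, 0, 0, 0], [0.625, -0.324, 0, 0, 0, 0], [0.625, -0.324, 0, 0, 0, 0]]])

```text
t: 16.75
tcp_pos: [555.3, 30.6, 179.6]
tcp_rot: [0.784, 0.621, -0.001, -0.0]
ft_force: [0.2, -0.7, 0.2]
grip_width: 26.8
```

Emit:
servo_tool(steps=[[[0.3, -0.16, 0, 0, 0, 0], [0.625, -0.324, 0, 0, 0, 0], [0.625, -0.324, 0, 0, 0, 0], [0.625, -0.324, 0, 0, 0, 0]]])

```text
t: 17.25
tcp_pos: [521.7, 165.7, 180.0]
tcp_rot: [0.784, 0.62, -0.0, 0.0]
ft_force: [0.9, -0.4, -0.2]
grip_width: 27.1
```

Emit:
servo_tool(steps=[[[0.3, -0.16, 0, 0, 0, 0], [0.625, -0.324, 0, 0, 0, 0], [0.625, -0.324, 0, 0, 0, 0], [0.625, -0.324, 0, 0, 0, 0], [0.625, -0.324, 0, 0, 0, 0]]])

```text
t: 17.88
tcp_pos: [488.4, 300.4, 180.6]
tcp_rot: [0.785, 0.619, -0.0, 0.001]
ft_force: [-0.5, -0.2, -1.2]
grip_width: 27.0
```

Run:
```python
from h import *
im,d=read_camera("scene");cv2.imwrite("pics/s4.png",cv2.resize(im[130:370,340:600,::-1],None,fx=2.5,fy=2.5,interpolation=2))
o=get_obs();print(o["t"],o["ft_force"],o["tcp_pos"],o["grip_width"])
```

```text
17.925 [-0.59459194 -0.49860512 -1.17591355] [488.20216445 300.72866206 180.60265374] 26.960172306725326
```

View pics/s4.png

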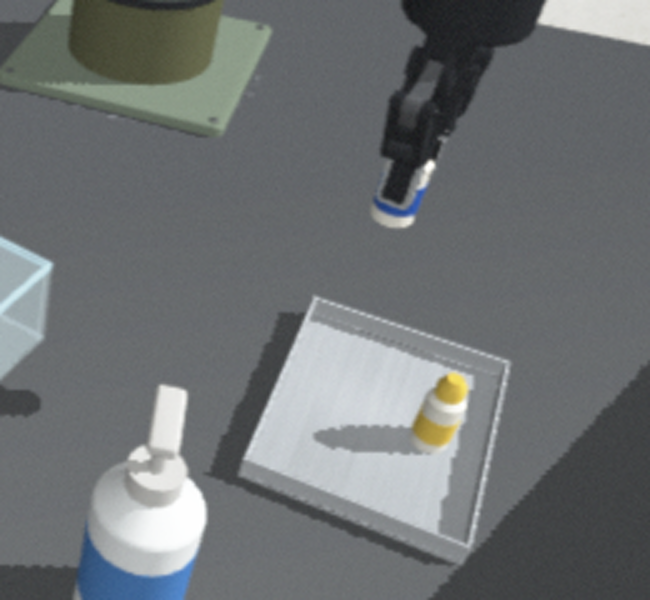

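Yellow stands upright in the tray at crop (440,415). Blue is firmly held, so I'll lower it.

Emit:
servo_tool(steps=[[[0, 0, 0.3, 0, 0, 0], [0, 0, 0.6, 0, 0, 0], [0, 0, 0.8, 0, 0, 0], [0, 0, 0.9, 0, 0, 0], [0, 0, 0.93, 0, 0, 0], [0, 0, 0.94, 0, 0, 0], [0, 0, 0.945, 0, 0, 0], [0, 0, 0.945, 0, 0, 0]]])

```text
t: 18.92
tcp_pos: [487.4, 303.1, -7.9]
tcp_rot: [0.784, 0.621, 0.0, 0.0]
ft_force: [0.3, -0.1, -1.1]
grip_width: 26.9
```

Emit:
servo_tool(steps=[[[0, 0, 0.004, 0, 0, 0], [0, 0, 0.008, 0, 0, 0], [0, 0, 0.008, 0, 0, 0]]])

```text
t: 19.3
tcp_pos: [487.1, 303.0, -10.1]
tcp_rot: [0.784, 0.621, -0.0, 0.0]
ft_force: [0.2, 0.2, -0.1]
grip_width: 27.0
```

Emit:
servo_tool(steps=[[[0, 0, 0, 0, 0, 0], [0, 0, 0, 0, 0, 0], [0, 0, 0, 0, 0, 0], [0, 0, 0, 0, 0, 0]]], claw=0.4)

```text
t: 19.8
tcp_pos: [487.1, 303.0, -10.1]
tcp_rot: [0.784, 0.62, -0.0, 0.0]
ft_force: [-0.3, -1.0, -0.4]
grip_width: 59.4
```

Emit:
servo_tool(steps=[[[0, 0, -0.2, 0, 0, 0], [0, 0, -0.5, 0, 0, 0], [0, 0, -0.93, 0, 0, 0], [0, 0, -0.93, 0, 0, 0], [0, 0, -0.93, 0, 0, 0], [0, 0, -0.93, 0, 0, 0]]])

```text
t: 20.55
tcp_pos: [486.8, 302.9, 175.1]
tcp_rot: [0.784, 0.621, -0.001, -0.0]
ft_force: [-0.9, 0.6, -0.6]
grip_width: 59.9
```

Run:
```python
from h import *
T=(458.7,-29.4)
im,d=read_camera("scene");cv2.imwrite("pics/s5.png",cv2.resize(im[130:370,200:600,::-1],None,fx=2,fy=2,interpolation=2))
hsv=cv2.cvtColor(im[:,:,::-1].copy(),cv2.COLOR_BGR2HSV);a,b,c,e=200,222,305,335
H=hsv[a:b,c:e];m=(abs(H[:,:,0].astype(int)-112)<15)&(H[:,:,1]>120);rr,cc=np.nonzero(m);print("tab",ray_z("scene",rr.mean()+a,cc.mean()+c,86))
plan([(*T,175,YAW-90),(*T,34,YAW-90)]);print(get_obs()["tcp_pos"])
```

```text
tab [470.01346472 -28.44704148  86.        ]
[-0.824, 0.123, 0.001, 0.0, 0.0, 0.393] x 5 -> [473. 137. 175.]
[-0.496, 0.67, 0.0, 0.0, 0.0, 0.393] x 7 -> [459. -29. 175.]
[0.0, 0.0, 0.705, -0.0, -0.0, -0.0] x 5 -> [459. -29.  34.]
[486.75263102 302.81899715 174.91855835]
```

View pics/s5.png

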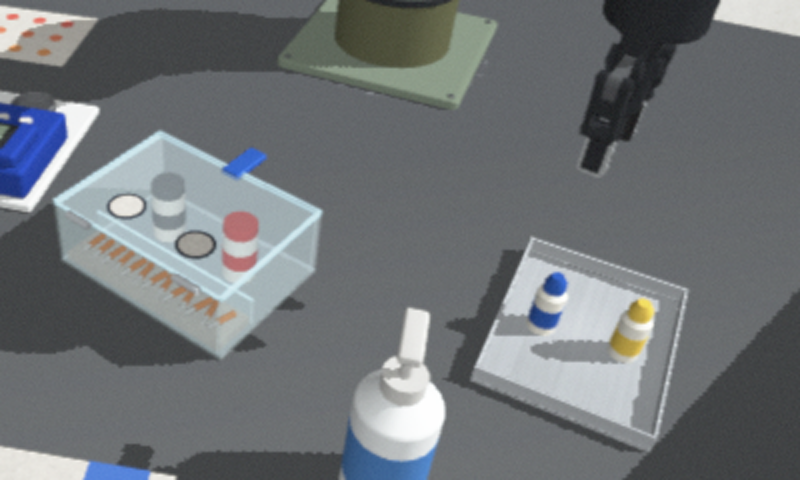

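Both bottles stand upright in the tray (crop (548,305) and (630,330)), and the lid is shut and clear. Next is the tab.

Emit:
servo_tool(steps=[[[-0.824, 0.123, 0, 0, 0, 0.393], [-0.824, 0.123, 0, 0, 0, 0.393], [-0.824, 0.123, 0, 0, 0, 0.393], [-0.824, 0.123, 0, 0, 0, 0.393], [-0.824, 0.123, 0, 0, 0, 0.393], [-0.824, 0.123, 0, 0, 0, 0.393]]])

```text
t: 21.35
tcp_pos: [473.0, 137.4, 175.4]
tcp_rot: [0.961, 0.275, -0.0, 0.0]
ft_force: [0.6, 0.1, 1.0]
grip_width: 59.9
```

Emit:
servo_tool(steps=[[[-0.496, 0.67, 0, 0, 0, 0.393], [-0.496, 0.67, 0, 0, 0, 0.393], [-0.496, 0.67, 0, 0, 0, 0.393], [-0.496, 0.67, 0, 0, 0, 0.393], [-0.496, 0.67, 0, 0, 0, 0.393], [-0.496, 0.67, 0, 0, 0, 0.393], [-0.496, 0.67, 0, 0, 0, 0.393]]])

```text
t: 22.22
tcp_pos: [459.1, -28.7, 175.9]
tcp_rot: [0.993, -0.114, -0.0, -0.0]
ft_force: [0.6, -0.5, 0.1]
grip_width: 60.0
```

Emit:
servo_tool(steps=[[[0, 0, 0.3, 0, 0, 0], [0, 0, 0.5, 0, 0, 0], [0, 0, 0.5, 0, 0, 0], [0, 0, 0.5, 0, 0, 0]]])

```text
t: 22.72
tcp_pos: [459.7, -29.3, 77.3]
tcp_rot: [0.993, -0.116, 0.001, -0.0]
ft_force: [-0.1, -0.5, 0.5]
grip_width: 59.9
```

Run:
```python
from h import *
im,d=read_camera("scene");cv2.imwrite("pics/s6.png",cv2.resize(im[110:260,250:400,::-1],None,fx=4,fy=4,interpolation=2))
o=get_obs();print(o["t"],o["ft_force"],o["tcp_pos"],o["qpos"])
plan([(458.7,-29.4,34,YAW-90)])
```

```text
22.775 [0.26809449 0.50121533 0.82467531] [459.84130611 -29.16203451  77.40806188] [-0.30190804  0.83401148  0.55174311  2.03634882 -0.8886493   0.52387684
 -0.89628185]
[-0.006, 0.003, 0.217, -0.0, -0.001, -0.0] x 3 -> [459. -29.  34.]
```

View pics/s6.png

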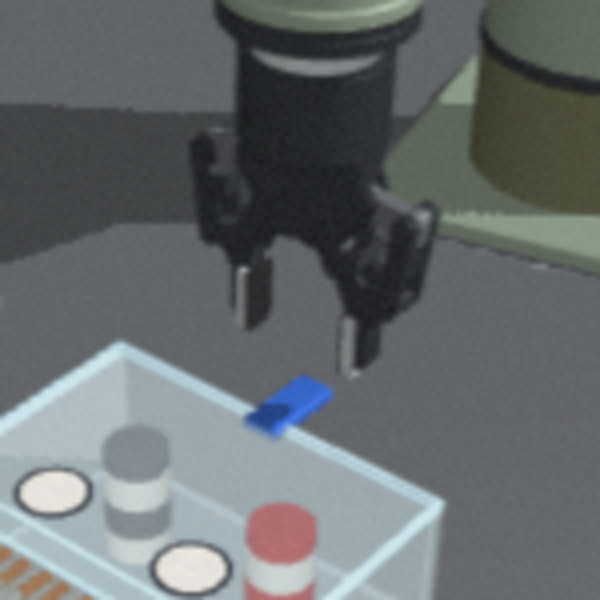

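Run:
```python
from h import *
for z in(82,100,110,115,120,125,130,140):
    print(z,[np.round(((a-110)*4,(b-250)*4)) for a,b in [proj("scene",np.array([459.8,-29.2,z])+s*UY*33) for s in(-1,0,1)]])
```

```text
82 [array([376., 248.]), array([399., 295.]), array([422., 345.])]
100 [array([349., 248.]), array([372., 297.]), array([395., 347.])]
110 [array([334., 248.]), array([356., 297.]), array([379., 348.])]
115 [array([326., 249.]), array([348., 298.]), array([372., 348.])]
120 [array([318., 249.]), array([341., 298.]), array([364., 349.])]
125 [array([310., 249.]), array([333., 298.]), array([356., 349.])]
130 [array([302., 249.]), array([325., 299.]), array([348., 350.])]
140 [array([286., 249.]), array([309., 299.]), array([332., 351.])]
```

Emit:
servo_tool(steps=[[[-0.005, 0, 0.1, 0, 0, 0], [-0.005, 0, 0.2, 0, 0, 0], [-0.005, 0, 0.225, 0, 0, 0], [-0.005, 0, 0.225, 0, 0, 0]]])

```text
t: 23.28
tcp_pos: [458.6, -29.0, 31.8]
tcp_rot: [0.993, -0.116, 0.0, -0.0]
ft_force: [-0.1, -0.2, -0.1]
grip_width: 59.8
```

Emit:
servo_tool(steps=[[[0, 0, 0, 0, 0, 0], [0, 0, 0, 0, 0, 0], [0, 0, 0, 0, 0, 0], [0, 0, 0, 0, 0, 0], [0, 0, 0, 0, 0, 0]]], claw=-1, grip_force=30)

```text
t: 23.9
tcp_pos: [458.3, -29.1, 31.4]
tcp_rot: [0.993, -0.116, 0.0, 0.0]
ft_force: [-1.5, -0.9, 8.9]
grip_width: 21.5
```

Run:
```python
from h import *
o=get_obs();r=R.from_quat(o["tcp_rot"]);p=o["tcp_pos"];print(p,o["ft_force"],o["grip_width"])
c=HINGE-p; rad=c[:2]@UX[:2]; print("horizontal dist to hinge",rad,"lat",(p-HINGE)@UY)
rad=186
# arc about hinge, starting from present pose; angle 0 -> 1.6
th=np.linspace(0,1.6,33)[1:]
prev=np.zeros(3)
W=[ (rad*(1-np.cos(t)))*UX+np.array([0,0,rad*np.sin(t)]) for t in th]
base=np.zeros(3)
for k in range(0,32,8):
    print("call",k//8,[np.round(r.inv().apply(w-base)/200,3).tolist() for w in W[k:k+8]]);base=W[k+7]
```

```text
[458.3255461  -29.13630226  31.39349285] [-1.47898649 -0.92789176  8.89559286] 21.534614653133417
horizontal dist to hinge 184.20657050351204 lat 0.39769113246030124
call 0 [[0.001, 0.0, -0.046], [0.005, 0.0, -0.093], [0.011, 0.0, -0.139], [0.019, 0.0, -0.185], [0.029, -0.0, -0.23], [0.042, -0.0, -0.275], [0.057, -0.0, -0.319], [0.074, -0.0, -0.362]]
call 1 [[0.019, -0.0, -0.042], [0.04, -0.0, -0.084], [0.064, -0.0, -0.124], [0.089, -0.0, -0.163], [0.116, -0.0, -0.201], [0.145, -0.0, -0.237], [0.176, -0.0, -0.272], [0.209, -0.0, -0.305]]
call 2 [[0.034, -0.0, -0.032], [0.07, -0.0, -0.061], [0.107, -0.0, -0.089], [0.146, -0.0, -0.115], [0.185, -0.0, -0.139], [0.226, -0.0, -0.162], [0.268, -0.0, -0.182], [0.311, -0.0, -0.199]]
call 3 [[0.044, -0.0, -0.016], [0.088, -0.0, -0.029], [0.133, -0.0, -0.041], [0.179, -0.0, -0.05], [0.225, -0.0, -0.056], [0.271, -0.0, -0.061], [0.318, -0.0, -0.063], [0.364, -0.0, -0.063]]
```

Emit:
servo_tool(steps=[[[0.001, 0, -0.046, 0, 0, 0], [0.005, 0, -0.093, 0, 0, 0], [0.011, 0, -0.139, 0, 0, 0], [0.019, 0, -0.185, 0, 0, 0], [0.029, 0, -0.23, 0, 0, 0], [0.042, 0, -0.275, 0, 0, 0], [0.057, 0, -0.319, 0, 0, 0], [0.074, 0, -0.362, 0, 0, 0]]])

```text
t: 24.9
tcp_pos: [472.6, -32.5, 103.8]
tcp_rot: [0.993, -0.116, -0.0, 0.0]
ft_force: [1.7, -4.4, -3.9]
grip_width: 21.2
```

Run:
```python
from h import *
im,d=read_camera("scene");cv2.imwrite("pics/s7.png",cv2.resize(im[90:290,220:420,::-1],None,fx=3,fy=3,interpolation=2))
o=get_obs();print(o["t"],o["ft_force"],o["wrist_torque"],o["tcp_pos"],o["grip_width"])
```

```text
24.95 [-2.98412989 -4.98954229  1.1833179 ] [-0.89000713  0.92797905 -0.02360803] [472.99021625 -32.58925149 104.61097215] 21.45446963232265
```

View pics/s7.png

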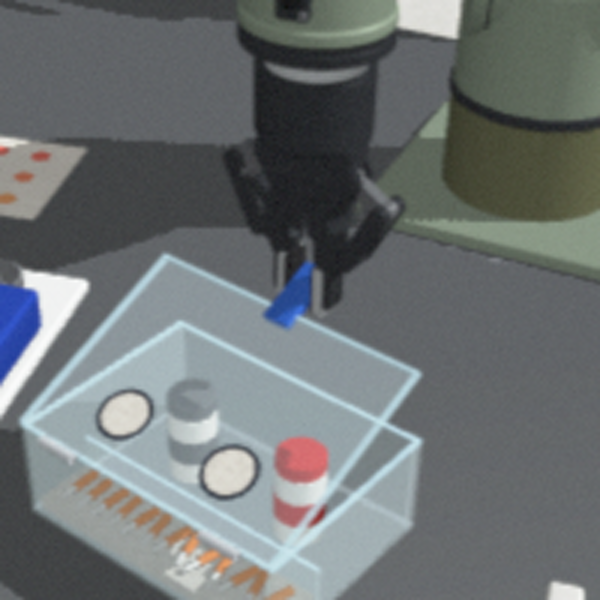

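The lid is swinging up with the tab pinched well (crop (290,295)), about 0.4 rad, and forces are small. I'll continue along the arc.

Emit:
servo_tool(steps=[[[0.019, 0, -0.042, 0, 0, 0], [0.04, 0, -0.084, 0, 0, 0], [0.064, 0, -0.124, 0, 0, 0], [0.089, 0, -0.163, 0, 0, 0], [0.116, 0, -0.201, 0, 0, 0], [0.145, 0, -0.237, 0, 0, 0], [0.176, 0, -0.272, 0, 0, 0], [0.209, 0, -0.305, 0, 0, 0]]])

```text
t: 25.95
tcp_pos: [512.9, -42.2, 164.5]
tcp_rot: [0.993, -0.116, -0.001, 0.0]
ft_force: [-1.2, -4.8, -5.5]
grip_width: 21.3
```

Emit:
servo_tool(steps=[[[0.034, 0, -0.032, 0, 0, 0], [0.07, 0, -0.061, 0, 0, 0], [0.107, 0, -0.089, 0, 0, 0], [0.146, 0, -0.115, 0, 0, 0], [0.185, 0, -0.139, 0, 0, 0], [0.226, 0, -0.162, 0, 0, 0], [0.268, 0, -0.182, 0, 0, 0], [0.311, 0, -0.199, 0, 0, 0]]])

```text
t: 26.95
tcp_pos: [573.1, -56.7, 204.2]
tcp_rot: [0.993, -0.117, -0.001, 0.0]
ft_force: [-4.4, -3.9, -1.6]
grip_width: 21.6
```

Emit:
servo_tool(steps=[[[0.044, 0, -0.016, 0, 0, 0], [0.088, 0, -0.029, 0, 0, 0], [0.133, 0, -0.041, 0, 0, 0], [0.179, 0, -0.05, 0, 0, 0], [0.225, 0, -0.056, 0, 0, 0], [0.271, 0, -0.061, 0, 0, 0], [0.318, 0, -0.063, 0, 0, 0], [0.364, 0, -0.063, 0, 0, 0]]])

```text
t: 27.95
tcp_pos: [644.0, -73.9, 216.9]
tcp_rot: [0.993, -0.117, -0.001, 0.001]
ft_force: [-4.6, -5.3, 2.6]
grip_width: 21.2
```

Run:
```python
from h import *
im,d=read_camera("scene");cv2.imwrite("pics/s8.png",cv2.resize(im[40:280,180:440,::-1],None,fx=2.5,fy=2.5,interpolation=2))
o=get_obs();print(o["t"],o["ft_force"],o["wrist_torque"],o["tcp_pos"],o["grip_width"],o["qpos"])
```

```text
28.0 [ 0.4095847  -3.98503081  6.83131627] [-0.75685084  0.6836252   0.00362771] [644.84667654 -74.07179588 216.87034471] 20.97021001111109 [-0.21876743  0.92405656  0.78066192  1.15168834 -0.62179249  1.29523222
 -1.29208368]
```

View pics/s8.png

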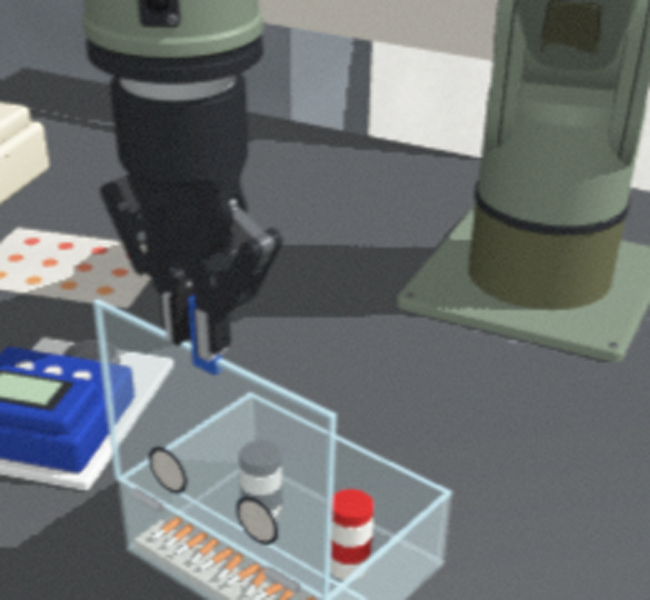

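The lid stands upright at about 1.6 rad and the tubes are undisturbed. I'll release, rise and back off.

Emit:
servo_tool(steps=[[[0, 0, 0, 0, 0, 0], [0, 0, 0, 0, 0, 0], [0, 0, 0, 0, 0, 0], [0, 0, 0, 0, 0, 0]]], claw=0.4)

```text
t: 28.5
tcp_pos: [644.5, -73.0, 216.8]
tcp_rot: [0.993, -0.116, -0.0, -0.0]
ft_force: [-0.1, -0.6, 0.3]
grip_width: 59.9
```

Emit:
servo_tool(steps=[[[0, 0, -0.15, 0, 0, 0], [0, 0, -0.3, 0, 0, 0], [0, 0, -0.3, 0, 0, 0], [0, 0, -0.3, 0, 0, 0]]])

```text
t: 29.0
tcp_pos: [644.4, -73.0, 276.1]
tcp_rot: [0.993, -0.116, -0.0, -0.0]
ft_force: [-0.3, 0.4, -0.4]
grip_width: 59.9
```

Emit:
servo_tool(steps=[[[-0.3, 0, 0, 0, 0, 0], [-0.6, 0, 0, 0, 0, 0], [-0.9, 0, 0, 0, 0, 0], [-0.9, 0, 0, 0, 0, 0], [-0.9, 0, 0, 0, 0, 0]]])

```text
t: 29.62
tcp_pos: [469.7, -31.2, 276.7]
tcp_rot: [0.993, -0.116, 0.0, -0.0]
ft_force: [0.7, 0.1, 0.4]
grip_width: 60.2
```

Run:
```python
from h import *
o=get_obs();print(o["t"],o["tcp_pos"])
for cam in("top","scene"):
    im,d=read_camera(cam);cv2.imwrite(f"pics/{cam}9.png",im[:,:,::-1])
    hsv=cv2.cvtColor(im[:,:,::-1].copy(),cv2.COLOR_BGR2HSV);a,b,c,e=(235,268,318,352) if cam=="top" else (230,266,300,345)
    H=hsv[a:b,c:e];m=((H[:,:,0]<8)|(H[:,:,0]>172))&(H[:,:,1]>130)
    rr,cc=np.nonzero(m);print(cam,len(rr),rr.mean()+a,cc.mean()+c,ray_z(cam,rr.mean()+a,cc.mean()+c,74) if len(rr) else"")
    for n,z in(("tube_red_mid",39),("dock_cup",14)):
        for x in pinpoint(cam,n)[:1]: print(cam,n,x["conf"],ray_z(cam,*x["point"],z))
T=(547,1)
plan([(*T,270,-79.3),(*T,10,-79.3)])
```

```text
29.625 [469.65975206 -31.17493071 276.70005371]
top 296 252.15878378378378 335.2837837837838 [549.11481886   1.10463041  74.        ]
top tube_red_mid 0.73 [551.09107566   3.93489075  39.        ]
top dock_cup 0.59 [ 397.21636782 -354.75153736   14.        ]
scene 288 248.15625 320.1979166666667 [569.51312948  11.79610475  74.        ]
scene dock_cup 0.55 [ 399.36823059 -353.9940921    14.        ]
[0.337, -0.25, 0.032, 0.0, 0.0, -0.21] x 5 -> [547.   1. 270.]
[0.0, -0.0, 0.65, -0.0, -0.0, -0.0] x 3 -> [547.   1. 140.]
[0.0, -0.0, 0.65, -0.0, -0.0, -0.0] x 5 -> [547.   1.  10.]
```

View pics/top9.png

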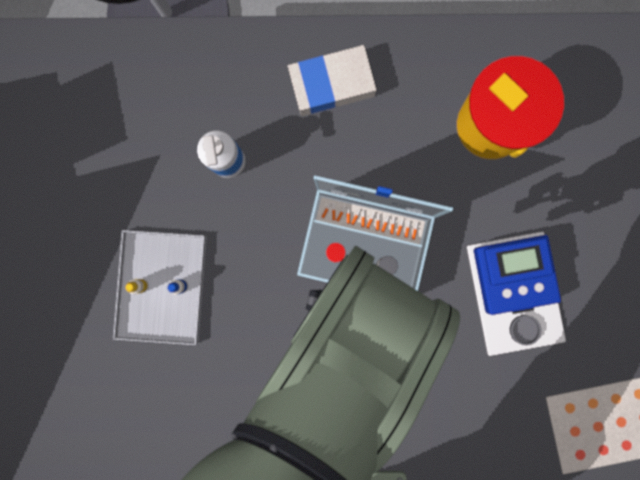

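The lid stands open in the top view. The red cap at (252,335) maps to (549,1), which agrees with the box geometry (547,1). The cup at (328,525) maps to about (398.5,−355). Next I'll grasp the tube.

Emit:
servo_tool(steps=[[[0.344, -0.25, 0.03, 0, 0, -0.21], [0.344, -0.25, 0.03, 0, 0, -0.21], [0.344, -0.25, 0.03, 0, 0, -0.21], [0.344, -0.25, 0.03, 0, 0, -0.21], [0.344, -0.25, 0.03, 0, 0, -0.21], [0.344, -0.25, 0.03, 0, 0, -0.21]]])

```text
t: 30.68
tcp_pos: [547.7, 1.1, 270.9]
tcp_rot: [0.996, 0.093, 0.0, 0.0]
ft_force: [-0.2, 0.1, 0.5]
grip_width: 59.6
```

Emit:
servo_tool(steps=[[[0, 0, 0.3, 0, 0, 0], [0, 0, 0.6, 0, 0, 0], [0, 0, 0.8, 0, 0, 0], [0, 0, 0.8, 0, 0, 0], [0, 0, 0.8, 0, 0, 0]]])

```text
t: 31.3
tcp_pos: [548.6, 0.9, 112.4]
tcp_rot: [0.996, 0.093, 0.001, 0.0]
ft_force: [0.0, 0.1, -0.4]
grip_width: 59.8
```

Run:
```python
from h import *
o=get_obs();print(o["t"],o["tcp_pos"],o["ft_force"])
im,d=read_camera("scene");cv2.imwrite("pics/s10.png",cv2.resize(im[110:290,220:400,::-1],None,fx=3.3,fy=3.3,interpolation=2))
plan([(548.5,1,4,-79.3)])
```

```text
31.3 [548.63807677   0.85598713 112.40930765] [ 0.04625002  0.13819207 -0.40710415]
[-0.002, -0.001, 0.543, 0.0, -0.001, -0.0] x 4 -> [548.   1.   4.]
```

View pics/s10.png

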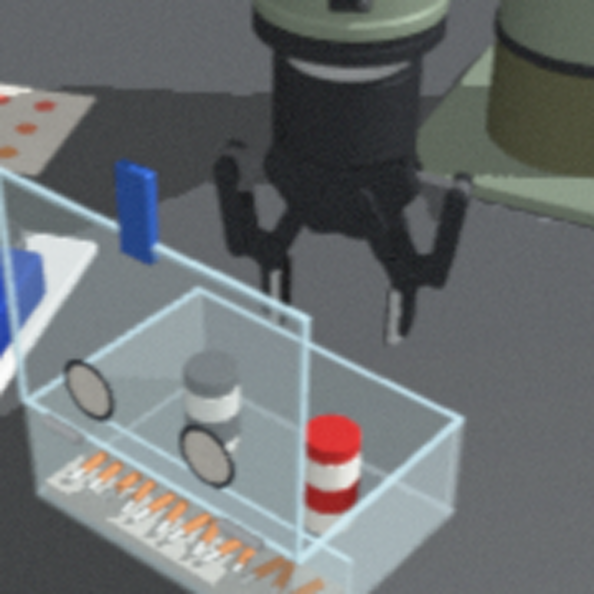

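The fingers straddle the red tube (cap at crop (333,438)) with clearance all round, so I'll lower and grip.

Emit:
servo_tool(steps=[[[0, 0, 0.2, 0, 0, 0], [0, 0, 0.4, 0, 0, 0], [0, 0, 0.53, 0, 0, 0], [0, 0, 0.54, 0, 0, 0], [0, 0, 0.54, 0, 0, 0]]])

```text
t: 31.98
tcp_pos: [548.8, 1.0, 4.3]
tcp_rot: [0.996, 0.093, 0.001, 0.0]
ft_force: [-0.2, 0.9, -0.2]
grip_width: 59.9
```

Emit:
servo_tool(steps=[[[0, 0, 0, 0, 0, 0], [0, 0, 0, 0, 0, 0], [0, 0, 0, 0, 0, 0], [0, 0, 0, 0, 0, 0], [0, 0, 0, 0, 0, 0]]], claw=-1)

```text
t: 32.6
tcp_pos: [548.6, 1.1, 3.8]
tcp_rot: [0.996, 0.093, 0.001, 0.0]
ft_force: [-0.3, -0.3, 11.1]
grip_width: 35.2
```

Emit:
servo_tool(steps=[[[0, 0, -0.2, 0, 0, 0], [0, 0, -0.5, 0, 0, 0], [0, 0, -0.8, 0, 0, 0], [0, 0, -0.8, 0, 0, 0], [0, 0, -0.8, 0, 0, 0]]])

```text
t: 33.22
tcp_pos: [547.7, 1.5, 162.6]
tcp_rot: [0.996, 0.093, -0.0, -0.0]
ft_force: [0.1, 0.5, -0.5]
grip_width: 35.3
```

Run:
```python
from h import *
o=get_obs();print(o["t"],o["tcp_pos"],o["ft_force"])
plan([(398.5,-355,o["tcp_pos"][2],-79.3),(398.5,-355,15,-79.3)])
```

```text
33.225 [547.71521948   1.45684649 162.63826294] [ 0.09667981  0.45981856 -0.51579092]
[-0.532, 0.806, -0.0, -0.0, 0.0, 0.0] x 4 -> [ 473. -177.  163.]
[-0.532, 0.806, -0.0, -0.0, 0.0, 0.0] x 6 -> [ 398. -355.  163.]
[-0.0, 0.0, 0.738, -0.0, -0.0, -0.0] x 5 -> [ 398. -355.   15.]
```

Emit:
servo_tool(steps=[[[-0.25, 0.4, 0, 0, 0, 0], [-0.532, 0.806, 0, 0, 0, 0], [-0.532, 0.806, 0, 0, 0, 0], [-0.532, 0.806, 0, 0, 0, 0], [-0.532, 0.806, 0, 0, 0, 0]]])

```text
t: 33.85
tcp_pos: [473.1, -176.7, 162.0]
tcp_rot: [0.996, 0.093, -0.001, -0.0]
ft_force: [-0.1, 0.9, -1.4]
grip_width: 35.1
```

Emit:
servo_tool(steps=[[[-0.25, 0.4, 0, 0, 0, 0], [-0.532, 0.806, 0, 0, 0, 0], [-0.532, 0.806, 0, 0, 0, 0], [-0.532, 0.806, 0, 0, 0, 0], [-0.532, 0.806, 0, 0, 0, 0], [-0.532, 0.806, 0, 0, 0, 0]]])

```text
t: 34.6
tcp_pos: [399.9, -353.4, 162.4]
tcp_rot: [0.996, 0.095, -0.0, -0.0]
ft_force: [0.1, 0.7, -0.4]
grip_width: 35.3
```

Emit:
servo_tool(steps=[[[0, 0, 0.25, 0, 0, 0], [0, 0, 0.5, 0, 0, 0], [0, 0, 0.6, 0, 0, 0], [0, 0, 0.6, 0, 0, 0], [0, 0, 0.6, 0, 0, 0]]])

```text
t: 35.22
tcp_pos: [399.4, -355.0, 43.7]
tcp_rot: [0.996, 0.094, 0.0, 0.0]
ft_force: [0.7, -0.9, -0.9]
grip_width: 34.6
```

Run:
```python
from h import *
o=get_obs();print(o["t"],o["tcp_pos"],o["ft_force"])
im,d=read_camera("scene");cv2.imwrite("pics/s11.png",cv2.resize(im[60:260,130:330,::-1],None,fx=3,fy=3,interpolation=2))
plan([(398.5,-355,15,-79.3)])
for cam in("scene","top"):
  print(cam,[ (x["conf"],np.round(ray_z(cam,*x["point"],14),1)) for x in (read_camera(cam),pinpoint(cam,"dock_cup"))[1]])
z0=np.linspace(0,2*np.pi,24)
for z in(26,): print([np.round(((r-60)*3,(c-130)*3)).tolist() for r,c in [proj("scene",(398.5+25*np.cos(a),-355+25*np.sin(a),z)) for a in z0[::4]]])
```

```text
35.225 [ 399.41595423 -354.95635694   43.70761508] [ 0.66831218 -0.85456879 -0.92180585]
[-0.005, -0.002, 0.144, 0.001, -0.0, 0.0] x 3 -> [ 398. -355.   15.]
scene [(0.81, array([ 392.8, -367.3,   14. ])), (0.51, array([457.4, 300.6,  14. ]))]
top [(0.7, array([ 398.4, -355.2,   14. ])), (0.66, array([ 391.8, -376.9,   14. ]))]
[[378.0, 244.0], [377.0, 275.0], [361.0, 291.0], [349.0, 274.0], [352.0, 244.0], [368.0, 232.0]]
```

View pics/s11.png

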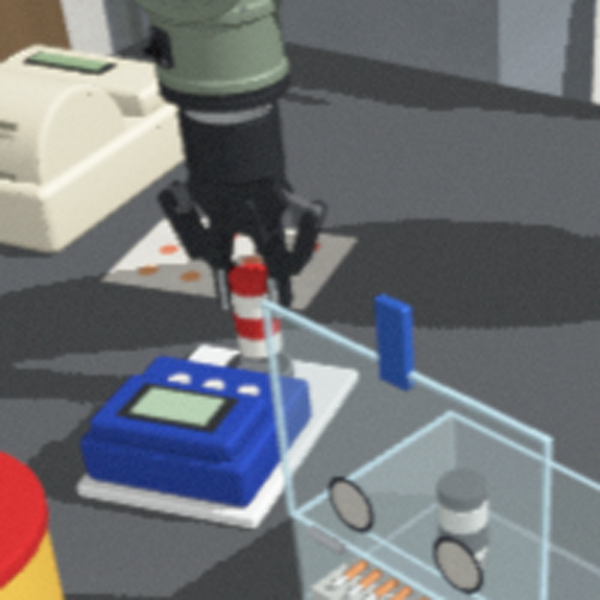

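The tube is upright above the cup; the rim visible at crop (290,362) matches the projected rim at (361,291). I'll lower it in and release.

Emit:
servo_tool(steps=[[[-0.003, 0, 0.07, 0, 0, 0], [-0.003, 0, 0.12, 0, 0, 0], [-0.003, 0, 0.142, 0, 0, 0], [-0.003, 0, 0.142, 0, 0, 0]]])

```text
t: 35.98
tcp_pos: [397.9, -355.4, 14.0]
tcp_rot: [0.996, 0.093, -0.0, -0.0]
ft_force: [-0.0, 0.2, -0.5]
grip_width: 35.4
```

Emit:
servo_tool(steps=[[[0, 0, 0.003, 0, 0, 0], [0, 0, 0.006, 0, 0, 0], [0, 0, 0.006, 0, 0, 0]]])

```text
t: 36.35
tcp_pos: [398.1, -355.3, 13.6]
tcp_rot: [0.996, 0.093, 0.0, 0.0]
ft_force: [-2.2, 1.9, 12.5]
grip_width: 35.4
```

Emit:
servo_tool(steps=[[[0, 0, 0, 0, 0, 0], [0, 0, 0, 0, 0, 0], [0, 0, 0, 0, 0, 0], [0, 0, 0, 0, 0, 0]]], claw=0.4)

```text
t: 36.85
tcp_pos: [398.1, -355.3, 13.1]
tcp_rot: [0.996, 0.093, -0.0, 0.0]
ft_force: [0.9, 0.6, 0.2]
grip_width: 59.8
```

Emit:
servo_tool(steps=[[[0, 0, -0.2, 0, 0, 0], [0, 0, -0.5, 0, 0, 0], [0, 0, -0.95, 0, 0, 0], [0, 0, -0.95, 0, 0, 0], [0, 0, -0.95, 0, 0, 0]]])

```text
t: 37.48
tcp_pos: [398.6, -355.7, 204.8]
tcp_rot: [0.996, 0.093, 0.001, 0.001]
ft_force: [0.4, 0.0, -1.3]
grip_width: 60.2
```

Run:
```python
from h import *
o=get_obs();print(o["t"],o["tcp_pos"],o["ft_force"])
im,d=read_camera("scene");cv2.imwrite("pics/s12.png",cv2.resize(im[60:260,130:330,::-1],None,fx=3,fy=3,interpolation=2))
plan([(398.5,-355,277,-79.3),(644.5,-73.5,277,YAW-90),(644.5,-73.5,217,YAW-90)])
```

```text
37.475 [ 398.61806762 -355.68706492  204.78742222] [ 0.43575695  0.00971481 -1.3293493 ]
[0.001, -0.001, -0.368, 0.0, -0.0, 0.0] x 4 -> [ 398. -355.  277.]
[0.735, -0.577, -0.0, -0.0, 0.0, 0.105] x 3 -> [ 522. -214.  277.]
[0.599, -0.718, -0.0, -0.0, 0.0, 0.105] x 5 -> [644. -74. 277.]
[0.0, 0.0, 0.3, -0.0, 0.0, 0.0] x 3 -> [644. -74. 217.]
```

View pics/s12.png

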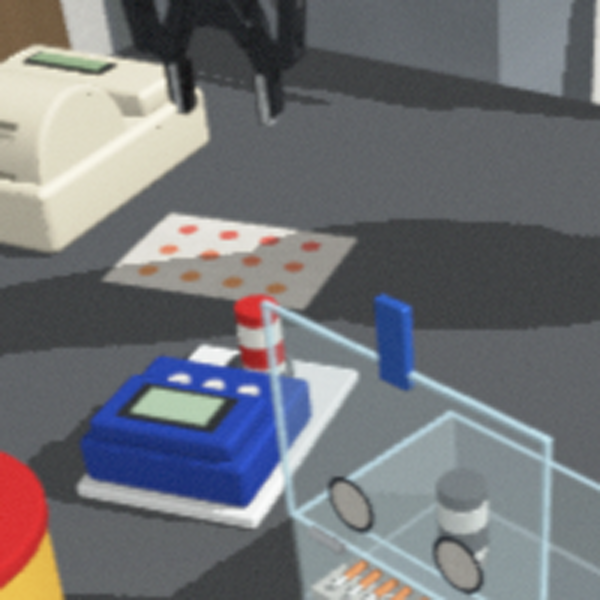

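The red tube stands upright in the cup (crop (260,335)). Fourteen pictures viewed so far. Back to the tab.

Emit:
servo_tool(steps=[[[0, 0, -0.25, 0, 0, 0], [0, 0, -0.368, 0, 0, 0], [0, 0, -0.368, 0, 0, 0], [0, 0, -0.368, 0, 0, 0]]])

```text
t: 38.02
tcp_pos: [397.9, -354.9, 275.4]
tcp_rot: [0.996, 0.093, -0.001, -0.001]
ft_force: [-0.3, 0.8, -0.2]
grip_width: 59.9
```

Emit:
servo_tool(steps=[[[0.735, -0.577, 0, 0, 0, 0.105], [0.735, -0.577, 0, 0, 0, 0.105], [0.735, -0.577, 0, 0, 0, 0.105], [0.735, -0.577, 0, 0, 0, 0.105]]])

```text
t: 38.52
tcp_pos: [523.4, -210.4, 274.5]
tcp_rot: [1.0, -0.008, -0.001, -0.001]
ft_force: [-0.9, -0.2, -0.1]
grip_width: 59.7
```

Emit:
servo_tool(steps=[[[0.599, -0.718, 0, 0, 0, 0.105], [0.599, -0.718, 0, 0, 0, 0.105], [0.599, -0.718, 0, 0, 0, 0.105], [0.599, -0.718, 0, 0, 0, 0.105], [0.599, -0.718, 0, 0, 0, 0.105], [0.599, -0.718, 0, 0, 0, 0.105]]])

```text
t: 39.28
tcp_pos: [643.6, -75.1, 276.7]
tcp_rot: [0.993, -0.117, -0.0, 0.0]
ft_force: [-1.2, 1.0, 0.4]
grip_width: 59.5
```

Run:
```python
from h import *
o=get_obs();print(o["t"],o["tcp_pos"],o["tcp_rot"])
plan([(644.5,-73.5,217,YAW-90)])
```

```text
39.275 [643.64694075 -75.08334693 276.65382783] [ 9.93093496e-01 -1.17325514e-01 -1.52665214e-04  9.48169502e-05]
[0.002, -0.009, 0.298, 0.0, 0.0, -0.002] x 3 -> [644. -74. 217.]
```

Emit:
servo_tool(steps=[[[0.002, -0.008, 0.15, 0, 0, 0], [0.002, -0.008, 0.298, 0, 0, 0], [0.002, -0.008, 0.298, 0, 0, 0], [0.002, -0.008, 0.298, 0, 0, 0]]])

```text
t: 39.78
tcp_pos: [645.2, -73.0, 218.5]
tcp_rot: [0.993, -0.117, 0.001, 0.0]
ft_force: [-0.1, 0.1, 0.0]
grip_width: 59.8
```

Emit:
servo_tool(steps=[[[0, 0, 0, 0, 0, 0], [0, 0, 0, 0, 0, 0], [0, 0, 0, 0, 0, 0], [0, 0, 0, 0, 0, 0], [0, 0, 0, 0, 0, 0]]], claw=-1)

```text
t: 40.4
tcp_pos: [644.9, -74.1, 218.1]
tcp_rot: [0.993, -0.117, 0.001, 0.001]
ft_force: [-1.6, -7.2, 5.2]
grip_width: 21.3
```

Run:
```python
from h import *
o=get_obs();r=down(YAW-90);print(o["t"],o["tcp_pos"],o["ft_force"],o["grip_width"])
rad=186;th=np.linspace(1.6,-0.01,33)
f=lambda t:(rad*(1-np.cos(t)))*UX+np.array([0,0,rad*np.sin(t)])
for k in range(0,32,8):
    print([np.round(r.inv().apply(f(t)-f(th[k]))/200,3).tolist() for t in th[k+1:k+9]])
```

```text
40.4 [644.8692293  -74.09273504 218.07770474] [-1.60597547 -7.18016016  5.23741549] 21.33721821221276
[[-0.047, 0.0, -0.0], [-0.094, -0.0, 0.002], [-0.14, 0.0, 0.006], [-0.186, 0.0, 0.013], [-0.232, 0.0, 0.023], [-0.278, -0.0, 0.034], [-0.322, -0.0, 0.048], [-0.366, -0.0, 0.064]]
[[-0.043, -0.0, 0.018], [-0.085, -0.0, 0.038], [-0.126, -0.0, 0.061], [-0.166, -0.0, 0.085], [-0.205, -0.0, 0.112], [-0.242, -0.0, 0.14], [-0.278, -0.0, 0.17], [-0.312, -0.0, 0.202]]
[[-0.033, -0.0, 0.034], [-0.063, -0.0, 0.069], [-0.092, -0.0, 0.105], [-0.12, -0.0, 0.144], [-0.145, -0.0, 0.183], [-0.168, -0.0, 0.224], [-0.189, -0.0, 0.265], [-0.208, -0.0, 0.308]]
[[-0.017, -0.0, 0.044], [-0.031, -0.0, 0.088], [-0.044, -0.0, 0.133], [-0.054, -0.0, 0.179], [-0.062, -0.0, 0.225], [-0.067, -0.0, 0.272], [-0.07, -0.0, 0.318], [-0.071, -0.0, 0.365]]
```

Emit:
servo_tool(steps=[[[-0.047, 0, 0, 0, 0, 0], [-0.094, 0, 0.002, 0, 0, 0], [-0.14, 0, 0.006, 0, 0, 0], [-0.186, 0, 0.013, 0, 0, 0], [-0.232, 0, 0.023, 0, 0, 0], [-0.278, 0, 0.034, 0, 0, 0], [-0.322, 0, 0.048, 0, 0, 0], [-0.366, 0, 0.064, 0, 0, 0]]])

```text
t: 41.4
tcp_pos: [573.8, -56.9, 205.0]
tcp_rot: [0.993, -0.117, 0.001, 0.001]
ft_force: [1.0, -7.5, 1.9]
grip_width: 21.4
```

Emit:
servo_tool(steps=[[[-0.043, 0, 0.018, 0, 0, 0], [-0.085, 0, 0.038, 0, 0, 0], [-0.126, 0, 0.061, 0, 0, 0], [-0.166, 0, 0.085, 0, 0, 0], [-0.205, 0, 0.112, 0, 0, 0], [-0.242, 0, 0.14, 0, 0, 0], [-0.278, 0, 0.17, 0, 0, 0], [-0.312, 0, 0.202, 0, 0, 0]]])

```text
t: 42.4
tcp_pos: [513.0, -42.3, 164.4]
tcp_rot: [0.993, -0.117, 0.001, 0.001]
ft_force: [-0.8, -7.3, 2.8]
grip_width: 21.6
```

Emit:
servo_tool(steps=[[[-0.033, 0, 0.034, 0, 0, 0], [-0.063, 0, 0.069, 0, 0, 0], [-0.092, 0, 0.105, 0, 0, 0], [-0.12, 0, 0.144, 0, 0, 0], [-0.145, 0, 0.183, 0, 0, 0], [-0.168, 0, 0.224, 0, 0, 0], [-0.189, 0, 0.265, 0, 0, 0], [-0.208, 0, 0.308, 0, 0, 0]]])

```text
t: 43.4
tcp_pos: [472.6, -32.5, 102.5]
tcp_rot: [0.993, -0.117, 0.001, 0.001]
ft_force: [-2.2, -6.2, 2.7]
grip_width: 21.1
```

Emit:
servo_tool(steps=[[[-0.017, 0, 0.044, 0, 0, 0], [-0.031, 0, 0.088, 0, 0, 0], [-0.044, 0, 0.133, 0, 0, 0], [-0.054, 0, 0.179, 0, 0, 0], [-0.062, 0, 0.225, 0, 0, 0], [-0.067, 0, 0.272, 0, 0, 0], [-0.07, 0, 0.318, 0, 0, 0], [-0.071, 0, 0.36, 0, 0, 0]]])

```text
t: 44.4
tcp_pos: [459.3, -29.3, 31.0]
tcp_rot: [0.993, -0.117, 0.001, 0.001]
ft_force: [-6.5, -3.0, 56.5]
grip_width: 21.2
```

The lid is shut against its stop with 56 N of push. I'll ease off at once and release.

Emit:
servo_tool(steps=[[[0, 0, -0.012, 0, 0, 0], [0, 0, -0.012, 0, 0, 0]]])

```text
t: 44.65
tcp_pos: [459.3, -29.3, 33.1]
tcp_rot: [0.993, -0.117, 0.001, 0.001]
ft_force: [-0.4, -6.3, -0.5]
grip_width: 21.4
```

Emit:
servo_tool(steps=[[[0, 0, 0, 0, 0, 0], [0, 0, 0, 0, 0, 0], [0, 0, 0, 0, 0, 0], [0, 0, 0, 0, 0, 0]]], claw=0.4, grip_force=25)

```text
t: 45.15
tcp_pos: [458.8, -28.0, 32.7]
tcp_rot: [0.993, -0.116, 0.0, -0.0]
ft_force: [-0.0, 0.3, 0.6]
grip_width: 59.5
```

Emit:
servo_tool(steps=[[[0, 0, -0.25, 0, 0, 0], [0, 0, -0.5, 0, 0, 0], [0, 0, -0.71, 0, 0, 0], [0, 0, -0.71, 0, 0, 0], [0, 0, -0.71, 0, 0, 0]]])

```text
t: 45.78
tcp_pos: [458.6, -27.8, 174.2]
tcp_rot: [0.993, -0.116, -0.0, -0.0]
ft_force: [-0.6, -0.2, -0.5]
grip_width: 60.1
```

Run:
```python
from h import *
o=get_obs();print(o["t"],o["tcp_pos"])
plan([(487,303,180,YAW),(487,303,-10,YAW)])
for cam in("scene","top"):
  im,d=read_camera(cam);cv2.imwrite(f"pics/{cam}13.png",im[:,:,::-1])
  for n,z in(("bottle_blue_mid",37),("bottle_yellow_mid",37)):
    print(cam,n,[(round(x["conf"],2),np.round(ray_z(cam,*x["point"],z))) for x in pinpoint(cam,n)[:2]])
  for x in regions_of(cam,"lid")[:1]:
    k=max(cv2.findContours(x["region"].astype(np.uint8),0,1)[0],key=cv2.contourArea)
    print("lid",x["conf"],cv2.approxPolyDP(k,5,True)[:,0].tolist())
```

```text
45.775 [458.55897252 -27.82564882 174.23985208]
[-0.122, -0.821, -0.014, -0.0, 0.0, -0.393] x 5 -> [473. 138. 177.]
[0.495, -0.667, -0.014, -0.0, 0.0, -0.393] x 7 -> [487. 303. 180.]
[0.0, 0.0, 0.95, 0.0, 0.0, 0.0] x 6 -> [487. 303. -10.]
scene bottle_blue_mid [(0.8, array([481., 301.,  37.])), (0.62, array([ 383., -365.,   37.]))]
scene bottle_yellow_mid [(0.97, array([492., 374.,  37.]))]
top bottle_blue_mid [(0.69, array([489., 305.,  37.])), (0.51, array([485., 387.,  37.]))]
top bottle_yellow_mid [(0.5, array([495., 387.,  37.])), (0.38, array([ 396., -360.,   37.]))]
lid 0.61 [[319, 191], [298, 274], [333, 282], [362, 258], [393, 292], [413, 302], [434, 218]]
```

The lid outline is back at its original corners and both bottles stand in the tray. First I'll return blue.

Emit:
servo_tool(steps=[[[-0.122, -0.821, -0.014, 0, 0, -0.393], [-0.122, -0.821, -0.014, 0, 0, -0.393], [-0.122, -0.821, -0.014, 0, 0, -0.393], [-0.122, -0.821, -0.014, 0, 0, -0.393], [-0.122, -0.821, -0.014, 0, 0, -0.393], [-0.122, -0.821, -0.014, 0, 0, -0.393]]])

```text
t: 46.92
tcp_pos: [473.0, 136.7, 177.5]
tcp_rot: [0.963, 0.271, -0.0, 0.0]
ft_force: [-0.9, -0.3, 0.2]
grip_width: 60.3
```

Emit:
servo_tool(steps=[[[0.495, -0.667, -0.014, 0, 0, -0.393], [0.495, -0.667, -0.014, 0, 0, -0.393], [0.495, -0.667, -0.014, 0, 0, -0.393], [0.495, -0.667, -0.014, 0, 0, -0.393], [0.495, -0.667, -0.014, 0, 0, -0.393], [0.495, -0.667, -0.014, 0, 0, -0.393], [0.495, -0.667, -0.014, 0, 0, -0.393], [0.495, -0.667, -0.014, 0, 0, -0.393]]])

```text
t: 47.92
tcp_pos: [487.2, 302.7, 180.3]
tcp_rot: [0.785, 0.62, -0.0, 0.0]
ft_force: [0.1, -0.2, -0.3]
grip_width: 60.0
```

Run:
```python
from h import *
o=get_obs();print(o["t"],o["tcp_pos"])
plan([(487.1,303,-10,YAW),(487.1,303,170,YAW),(590.1,-106.7,175,YAW)])
im,d=read_camera("scene")
hsv=cv2.cvtColor(im[:,:,::-1].copy(),cv2.COLOR_BGR2HSV);a,b,c,e=195,225,300,340
H=hsv[a:b,c:e];m=(abs(H[:,:,0].astype(int)-112)<15)&(H[:,:,1]>120);rr,cc=np.nonzero(m);print("tab now",len(rr),rr.mean()+a,cc.mean()+c,"start 211.0 322.1; per 10mm:",np.subtract(proj("scene",(463,-31,92)),proj("scene",(463,-31,82))))
```

```text
47.925 [487.16814626 302.65132017 180.31383927]
[0.002, -0.001, 0.952, -0.0, 0.0, -0.001] x 6 -> [487. 303. -10.]
[0.0, -0.0, -0.9, -0.0, -0.0, -0.0] x 5 -> [487. 303. 170.]
[-0.625, 0.324, -0.008, 0.0, 0.0, 0.0] x 3 -> [521. 166. 172.]
[-0.625, 0.324, -0.008, 0.0, 0.0, 0.0] x 3 -> [556.  30. 173.]
[-0.625, 0.324, -0.008, 0.0, 0.0, 0.0] x 5 -> [ 590. -107.  175.]
tab now 171 210.24561403508773 322.44444444444446 start 211.0 322.1; per 10mm: [-3.76687761  0.15152267]
```

The tab is within about 2 mm of its starting height, so the lid is shut (≈0.01 rad). Now I'll grasp blue.

Emit:
servo_tool(steps=[[[0.002, 0, 0.3, 0, 0, 0], [0.002, 0, 0.6, 0, 0, 0], [0.002, 0, 0.8, 0, 0, 0], [0.002, 0, 0.95, 0, 0, 0], [0.002, 0, 0.952, 0, 0, 0], [0.002, 0, 0.952, 0, 0, 0]]])

```text
t: 48.72
tcp_pos: [487.8, 303.4, -8.9]
tcp_rot: [0.784, 0.62, 0.001, 0.0]
ft_force: [0.3, 0.5, 0.1]
grip_width: 59.7
```

Emit:
servo_tool(steps=[[[0, 0, 0, 0, 0, 0], [0, 0, 0, 0, 0, 0], [0, 0, 0, 0, 0, 0], [0, 0, 0, 0, 0, 0], [0, 0, 0, 0, 0, 0]]], claw=-1)

```text
t: 49.35
tcp_pos: [487.7, 303.5, -9.1]
tcp_rot: [0.784, 0.621, 0.001, 0.0]
ft_force: [-0.5, -0.6, 10.1]
grip_width: 27.2
```

Emit:
servo_tool(steps=[[[0, 0, -0.2, 0, 0, 0], [0, 0, -0.5, 0, 0, 0], [0, 0, -0.9, 0, 0, 0], [0, 0, -0.9, 0, 0, 0], [0, 0, -0.9, 0, 0, 0]]])

```text
t: 49.98
tcp_pos: [487.6, 303.5, 171.3]
tcp_rot: [0.784, 0.621, 0.001, 0.0]
ft_force: [-0.1, -1.0, -1.2]
grip_width: 26.8
```

Emit:
servo_tool(steps=[[[-0.3, 0.16, 0, 0, 0, 0], [-0.625, 0.324, -0.008, 0, 0, 0], [-0.625, 0.324, -0.008, 0, 0, 0], [-0.625, 0.324, -0.008, 0, 0, 0]]])

```text
t: 50.48
tcp_pos: [521.5, 166.1, 170.9]
tcp_rot: [0.785, 0.62, -0.0, -0.0]
ft_force: [0.0, 0.5, -0.1]
grip_width: 26.9
```

Emit:
servo_tool(steps=[[[-0.3, 0.16, 0, 0, 0, 0], [-0.625, 0.324, -0.008, 0, 0, 0], [-0.625, 0.324, -0.008, 0, 0, 0], [-0.625, 0.324, -0.008, 0, 0, 0]]])

```text
t: 50.98
tcp_pos: [555.8, 31.1, 172.6]
tcp_rot: [0.784, 0.621, -0.0, -0.0]
ft_force: [-0.7, 0.4, -0.7]
grip_width: 26.6
```

Emit:
servo_tool(steps=[[[-0.3, 0.16, 0, 0, 0, 0], [-0.625, 0.324, -0.008, 0, 0, 0], [-0.625, 0.324, -0.008, 0, 0, 0], [-0.625, 0.324, -0.008, 0, 0, 0], [-0.625, 0.324, -0.008, 0, 0, 0], [-0.625, 0.324, -0.008, 0, 0, 0]]])

```text
t: 51.72
tcp_pos: [590.3, -104.6, 174.8]
tcp_rot: [0.784, 0.621, 0.0, -0.0]
ft_force: [-0.4, 0.6, 0.6]
grip_width: 26.9
```

Run:
```python
from h import *
o=get_obs();print(o["t"],o["tcp_pos"],o["grip_width"])
plan([(590.1,-106.7,74,YAW)])
```

```text
51.725 [ 590.33166189 -104.55081136  174.75834044] 26.875390402931927
[-0.011, 0.001, 0.504, -0.0, -0.0, 0.001] x 4 -> [ 590. -107.   74.]
```

Emit:
servo_tool(steps=[[[-0.002, 0, 0.2, 0, 0, 0], [-0.002, 0, 0.4, 0, 0, 0], [-0.002, 0, 0.48, 0, 0, 0], [-0.002, 0, 0.505, 0, 0, 0], [-0.002, 0, 0.505, 0, 0, 0]]])

```text
t: 52.35
tcp_pos: [590.6, -106.8, 74.6]
tcp_rot: [0.784, 0.621, 0.0, 0.0]
ft_force: [0.5, -0.3, 0.4]
grip_width: 26.9
```

Emit:
servo_tool(steps=[[[0, 0, 0.004, 0, 0, 0], [0, 0, 0.008, 0, 0, 0], [0, 0, 0.008, 0, 0, 0]]])

```text
t: 52.72
tcp_pos: [590.2, -106.9, 72.4]
tcp_rot: [0.784, 0.621, 0.0, 0.0]
ft_force: [0.7, 0.0, 0.5]
grip_width: 26.7
```

Emit:
servo_tool(steps=[[[0, 0, 0.004, 0, 0, 0], [0, 0, 0.004, 0, 0, 0]]])

```text
t: 52.98
tcp_pos: [590.3, -106.9, 71.9]
tcp_rot: [0.784, 0.621, 0.0, 0.0]
ft_force: [-2.7, 0.9, 9.6]
grip_width: 27.4
```

Emit:
servo_tool(steps=[[[0, 0, 0, 0, 0, 0], [0, 0, 0, 0, 0, 0], [0, 0, 0, 0, 0, 0], [0, 0, 0, 0, 0, 0]]], claw=0.4)

```text
t: 53.48
tcp_pos: [590.1, -106.9, 71.3]
tcp_rot: [0.784, 0.621, -0.0, 0.0]
ft_force: [0.2, 0.7, -0.8]
grip_width: 59.9
```

Emit:
servo_tool(steps=[[[0, 0, -0.15, 0, 0, 0], [0, 0, -0.4, 0, 0, 0], [0, 0, -0.52, 0, 0, 0], [0, 0, -0.52, 0, 0, 0], [0, 0, -0.52, 0, 0, 0]]])

```text
t: 54.1
tcp_pos: [589.8, -106.7, 174.6]
tcp_rot: [0.784, 0.621, -0.0, -0.0]
ft_force: [-0.5, 0.8, -0.0]
grip_width: 59.6
```

Run:
```python
from h import *
o=get_obs();print(o["t"],o["tcp_pos"],o["grip_width"])
plan([(487.1,378.7,180,YAW),(487.1,378.7,-9,YAW),(487.1,378.7,175,YAW),(610,-21,175,YAW)])
```

```text
54.1 [ 589.82103653 -106.74394963  174.56840014] 59.550214698144444
[0.748, -0.353, -0.009, -0.0, 0.0, 0.0] x 3 -> [556.  55. 176.]
[0.748, -0.353, -0.009, -0.0, 0.0, 0.0] x 3 -> [521. 217. 178.]
[0.748, -0.353, -0.009, -0.0, 0.0, 0.0] x 5 -> [487. 379. 180.]
[0.0, -0.0, 0.945, 0.0, -0.0, -0.0] x 6 -> [487. 379.  -9.]
[-0.0, -0.0, -0.92, -0.0, 0.0, 0.0] x 5 -> [487. 379. 175.]
[-0.601, 0.353, 0.0, 0.0, 0.0, -0.0] x 3 -> [528. 245. 175.]
[-0.601, 0.353, 0.0, 0.0, 0.0, -0.0] x 3 -> [569. 112. 175.]
[-0.601, 0.353, 0.0, 0.0, 0.0, -0.0] x 5 -> [610. -21. 175.]
```

Emit:
servo_tool(steps=[[[0.748, -0.353, -0.009, 0, 0, 0], [0.748, -0.353, -0.009, 0, 0, 0], [0.748, -0.353, -0.009, 0, 0, 0], [0.748, -0.353, -0.009, 0, 0, 0]]])

```text
t: 54.6
tcp_pos: [554.9, 58.2, 176.1]
tcp_rot: [0.783, 0.622, -0.0, -0.001]
ft_force: [-0.5, -0.1, 0.1]
grip_width: 59.7
```

Emit:
servo_tool(steps=[[[0.748, -0.353, -0.009, 0, 0, 0], [0.748, -0.353, -0.009, 0, 0, 0], [0.748, -0.353, -0.009, 0, 0, 0], [0.748, -0.353, -0.009, 0, 0, 0]]])

```text
t: 55.1
tcp_pos: [520.7, 218.9, 177.9]
tcp_rot: [0.783, 0.622, -0.001, -0.0]
ft_force: [0.8, -1.5, 0.0]
grip_width: 59.9
```

Emit:
servo_tool(steps=[[[0.748, -0.353, -0.009, 0, 0, 0], [0.748, -0.353, -0.009, 0, 0, 0], [0.748, -0.353, -0.009, 0, 0, 0], [0.748, -0.353, -0.009, 0, 0, 0], [0.748, -0.353, -0.009, 0, 0, 0], [0.748, -0.353, -0.009, 0, 0, 0], [0.748, -0.353, -0.009, 0, 0, 0]]])

```text
t: 55.98
tcp_pos: [487.7, 377.8, 180.8]
tcp_rot: [0.785, 0.62, -0.0, 0.0]
ft_force: [-0.1, 0.3, 0.2]
grip_width: 59.5
```

Run:
```python
from h import *
o=get_obs();print(o["t"],o["tcp_pos"],o["grip_width"])
im,d=read_camera("scene")
hsv=cv2.cvtColor(im[:,:,::-1].copy(),cv2.COLOR_BGR2HSV);a,b,c,e=230,330,480,560
H=hsv[a:b,c:e];m=(abs(H[:,:,0].astype(int)-24)<8)&(H[:,:,1]>140)
n,l,s,ce=cv2.connectedComponentsWithStats(m.astype(np.uint8))
for i in range(1,n):
    if s[i,4]>10:
        C,R_=ce[i];print("blob",s[i,4],R_+a,C+c,"z64",ray_z("scene",R_+a,C+c,63),"z26",ray_z("scene",R_+a,C+c,24))
x=(im[200:225,250:275]);H=cv2.cvtColor(im[:,:,::-1].copy(),cv2.COLOR_BGR2HSV)[202:215,252:272];m=(abs(H[:,:,0].astype(int)-112)<15)&(H[:,:,1]>120);rr,cc=np.nonzero(m);print("blue cap",len(rr),rr.mean()+202,cc.mean()+252,"start 94 209.1 260.5")
```

```text
55.975 [487.68635644 377.75640312 180.75303516] 59.49872090341341
blob 90 285.14444444444445 520.0666666666667 z64 [489.24474454 381.00481533  63.        ] z26 [443.68094841 389.160793    24.        ]
blob 99 302.19191919191917 512.4646464646464 z64 [539.67227667 372.46787832  63.        ] z26 [497.52548044 380.045388    24.        ]
blue cap 90 209.06666666666666 260.5777777777778 start 94 209.1 260.5
```

Blue's cap is back within 0.1 px of its start. Yellow is at about (489,381), as expected, so I'll fetch it.

Emit:
servo_tool(steps=[[[0, 0, 0.3, 0, 0, 0], [0, 0, 0.6, 0, 0, 0], [0, 0, 0.8, 0, 0, 0], [0, 0, 0.94, 0, 0, 0], [0, 0, 0.945, 0, 0, 0], [0, 0, 0.945, 0, 0, 0]]])

```text
t: 56.78
tcp_pos: [487.8, 378.8, -7.1]
tcp_rot: [0.784, 0.62, 0.001, 0.0]
ft_force: [0.1, 0.1, -0.1]
grip_width: 59.7
```

Emit:
servo_tool(steps=[[[0, 0, 0, 0, 0, 0], [0, 0, 0, 0, 0, 0], [0, 0, 0, 0, 0, 0], [0, 0, 0, 0, 0, 0], [0, 0, 0, 0, 0, 0]]], claw=-1)

```text
t: 57.4
tcp_pos: [487.7, 378.9, -7.3]
tcp_rot: [0.784, 0.621, 0.001, 0.0]
ft_force: [-1.2, -0.6, 9.2]
grip_width: 27.3
```

Emit:
servo_tool(steps=[[[0, 0, -0.2, 0, 0, 0], [0, 0, -0.5, 0, 0, 0], [0, 0, -0.9, 0, 0, 0], [0, 0, -0.92, 0, 0, 0], [0, 0, -0.92, 0, 0, 0]]])

```text
t: 58.02
tcp_pos: [487.7, 379.0, 177.4]
tcp_rot: [0.784, 0.621, 0.001, -0.0]
ft_force: [-0.6, 0.0, -1.0]
grip_width: 26.6
```

Emit:
servo_tool(steps=[[[-0.3, 0.176, 0, 0, 0, 0], [-0.601, 0.353, 0, 0, 0, 0], [-0.601, 0.353, 0, 0, 0, 0], [-0.601, 0.353, 0, 0, 0, 0]]])

```text
t: 58.52
tcp_pos: [528.1, 245.1, 175.1]
tcp_rot: [0.785, 0.62, -0.0, -0.0]
ft_force: [-0.4, 0.5, -0.2]
grip_width: 26.8
```

Emit:
servo_tool(steps=[[[-0.3, 0.176, 0, 0, 0, 0], [-0.601, 0.353, 0, 0, 0, 0], [-0.601, 0.353, 0, 0, 0, 0], [-0.601, 0.353, 0, 0, 0, 0]]])

```text
t: 59.02
tcp_pos: [569.2, 113.4, 175.2]
tcp_rot: [0.784, 0.621, -0.0, -0.0]
ft_force: [-0.2, 1.4, 0.0]
grip_width: 27.1
```

Emit:
servo_tool(steps=[[[-0.3, 0.176, 0, 0, 0, 0], [-0.601, 0.353, 0, 0, 0, 0], [-0.601, 0.353, 0, 0, 0, 0], [-0.601, 0.353, 0, 0, 0, 0], [-0.601, 0.353, 0, 0, 0, 0], [-0.601, 0.353, 0, 0, 0, 0], [-0.601, 0.353, 0, 0, 0, 0]]])

```text
t: 59.9
tcp_pos: [610.4, -20.1, 175.8]
tcp_rot: [0.784, 0.621, 0.0, -0.0]
ft_force: [0.2, 0.4, 0.1]
grip_width: 26.8
```

Run:
```python
from h import *
o=get_obs();print(o["t"],o["tcp_pos"],o["grip_width"])
plan([(610,-21,74,YAW)])
```

```text
59.9 [610.35861849 -20.0957551  175.78148462] 26.788026649248938
[-0.005, -0.001, 0.509, -0.0, -0.0, 0.001] x 4 -> [610. -21.  74.]
```

Emit:
servo_tool(steps=[[[-0.001, 0, 0.2, 0, 0, 0], [-0.001, 0, 0.4, 0, 0, 0], [-0.001, 0, 0.48, 0, 0, 0], [-0.001, 0, 0.5, 0, 0, 0], [-0.001, 0, 0.5, 0, 0, 0]]])

```text
t: 60.52
tcp_pos: [610.9, -21.2, 76.7]
tcp_rot: [0.784, 0.621, 0.0, 0.0]
ft_force: [1.1, 0.2, -0.3]
grip_width: 27.0
```

Emit:
servo_tool(steps=[[[0, 0, 0.004, 0, 0, 0], [0, 0, 0.008, 0, 0, 0], [0, 0, 0.008, 0, 0, 0]]])

```text
t: 60.9
tcp_pos: [610.5, -21.2, 74.3]
tcp_rot: [0.784, 0.621, 0.0, 0.0]
ft_force: [0.1, -0.6, -1.4]
grip_width: 26.8
```

Emit:
servo_tool(steps=[[[0, 0, 0.004, 0, 0, 0], [0, 0, 0.004, 0, 0, 0]]])

```text
t: 61.15
tcp_pos: [610.5, -21.3, 73.7]
tcp_rot: [0.784, 0.62, 0.0, 0.0]
ft_force: [-1.0, 0.1, 5.4]
grip_width: 26.9
```

Emit:
servo_tool(steps=[[[0, 0, 0, 0, 0, 0], [0, 0, 0, 0, 0, 0], [0, 0, 0, 0, 0, 0], [0, 0, 0, 0, 0, 0]]], claw=0.4)

```text
t: 61.65
tcp_pos: [610.3, -21.2, 73.3]
tcp_rot: [0.784, 0.621, -0.0, -0.0]
ft_force: [0.7, 0.2, 0.7]
grip_width: 59.8
```

Emit:
servo_tool(steps=[[[0, 0, -0.15, 0, 0, 0], [0, 0, -0.4, 0, 0, 0], [0, 0, -0.6, 0, 0, 0], [0, 0, -0.6, 0, 0, 0], [0, 0, -0.6, 0, 0, 0]]])

```text
t: 62.28
tcp_pos: [610.1, -21.1, 192.7]
tcp_rot: [0.784, 0.621, -0.0, -0.0]
ft_force: [-0.2, -0.6, -0.1]
grip_width: 59.8
```

Emit:
servo_tool(steps=[[[0.6, -0.352, 0, 0, 0, 0], [0.6, -0.352, 0, 0, 0, 0], [0.6, -0.352, 0, 0, 0, 0], [0.6, -0.352, 0, 0, 0, 0], [0.6, -0.352, 0, 0, 0, 0]]])

```text
t: 62.9
tcp_pos: [569.8, 110.0, 193.0]
tcp_rot: [0.785, 0.62, -0.0, 0.0]
ft_force: [-0.1, -0.4, -0.1]
grip_width: 59.9
```

Emit:
servo_tool(steps=[[[0.5, -0.6, 0, 0, 0, 0], [0.5, -0.6, 0, 0, 0, 0], [0.5, -0.6, 0, 0, 0, 0], [0.5, -0.6, 0, 0, 0, 0], [0.5, -0.6, 0, 0, 0, 0], [0.5, -0.6, 0, 0, 0, 0]]])

```text
t: 63.65
tcp_pos: [476.5, 235.3, 193.2]
tcp_rot: [0.785, 0.62, -0.0, 0.0]
ft_force: [-0.3, -0.1, -0.0]
grip_width: 60.0
```

Run:
```python
from h import *
o=get_obs();print(o["t"],o["tcp_pos"],o["ft_force"])
S={"top":{"tab":(297.,353.3,345),"blue":(227.1,398.6,76),"yellow":(215.8,347.5,81)},"scene":{"tab":(211.,322.1,160),"blue":(209.1,260.5,94),"yellow":(227.4,297.,73)}}
W={"top":{"tab":(280,315,340,368),"blue":(218,240,388,408),"yellow":(205,228,335,358)},"scene":{"tab":(200,222,305,335),"blue":(202,215,252,272),"yellow":(220,232,288,305)}}
for cam in("top","scene"):
    im,d=read_camera(cam);cv2.imwrite(f"pics/{cam}_end.png",im[:,:,::-1])
    hsv=cv2.cvtColor(im[:,:,::-1].copy(),cv2.COLOR_BGR2HSV)
    for n,(a,b,c,e) in W[cam].items():
        H=hsv[a:b,c:e];m=(abs(H[:,:,0].astype(int)-(24 if n=="yellow" else 112))<(8 if n=="yellow" else 15))&(H[:,:,1]>(140 if n=="yellow" else 120))
        rr,cc=np.nonzero(m);r,q=rr.mean()+a,cc.mean()+c;z=82 if n=="tab" else 144
        print(cam,n,len(rr),S[cam][n],np.round((r,q),1),"shift mm",np.round(ray_z(cam,r,q,z)-ray_z(cam,*S[cam][n][:2],z),1))
    print([(n,[(round(x["conf"],2),np.round(ray_z(cam,*x["point"],z),1)) for x in pinpoint(cam,n)[:1]]) for n,z in(("tube_red_mid",49),("gel_mid",70))])
im=cv2.imread("pics/scene_end.png");cv2.imwrite("pics/end.png",cv2.resize(im[130:330,140:380],None,fx=3,fy=3,interpolation=2))
```

```text
63.65 [476.50040145 235.26737521 193.21525313] [-0.33373005 -0.07984601 -0.01479184]
top tab 344 (297.0, 353.3, 345) [296.7 353.3] shift mm [ 0.5 -0.   0. ]
top blue 81 (227.1, 398.6, 76) [227.6 399.1] shift mm [-0.9 -0.8  0. ]
top yellow 84 (215.8, 347.5, 81) [215.6 347.7] shift mm [ 0.3 -0.3  0. ]
[('tube_red_mid', [(0.83, array([ 396.3, -359.6,   49. ]))]), ('gel_mid', [(0.81, array([730.8, 217.6,  70. ]))])]
scene tab 171 (211.0, 322.1, 160) [210.8 322.4] shift mm [-0.8  0.3  0. ]
scene blue 90 (209.1, 260.5, 94) [209.1 260.5] shift mm [0.1 0.1 0. ]
scene yellow 70 (227.4, 297.0, 73) [227.5 296.9] shift mm [ 0.3 -0.1 -0. ]
[('tube_red_mid', [(0.82, array([ 401. , -348.4,   49. ]))]), ('gel_mid', [(0.93, array([730. , 208.4,  70. ]))])]
```

View pics/end.png

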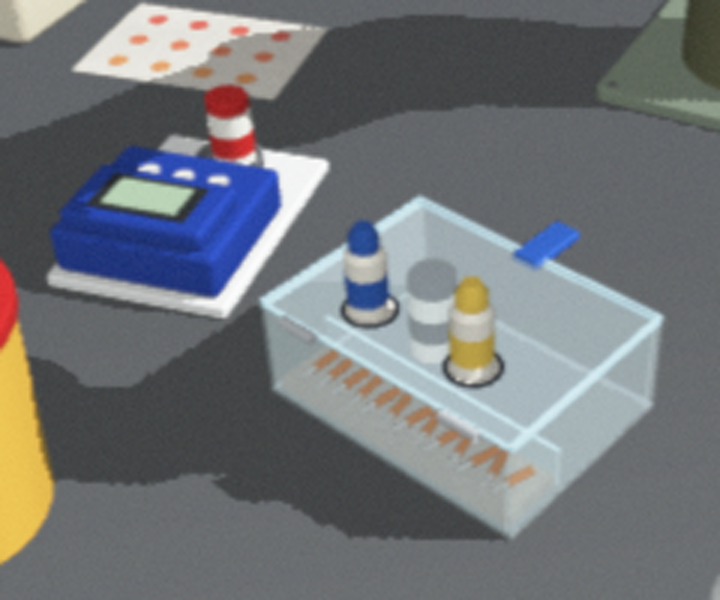

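Everything is in place: both bottles upright on their rings (crop (370,305) and (473,362)), the lid shut, and the red tube upright in the cup (230,125). Handing in.

```bash
python3 -c "
from station import *
print(sign_off())"
```

```text
the job is handed in; nothing more can be done
None
```

The job is done and handed in at about 64 s of the 136 s allowed; no verdict was reported. I moved both bottles to the tray, swung the lid up to about 1.6 rad and put the red tube in the meter's cup. Then I shut the lid and returned each bottle to its own ring.

**Last checks, cameras against the start:**
- **Bottles:** both caps are within about 1.2 mm of where they started and stand upright.
- **Lid:** the tab is within about 1 mm of its start position, so the lid is shut.
- **Red tube:** it stands upright in the cup. The two cameras put it at (396, −360) and (401, −348). Their mean is within 2 mm of the cup's middle, but each reading alone is 5–7 mm off.
- **Gel bottle:** the readings (731, 218) and (730, 208) match the first ones, so it was not moved.
- **Grey tube:** it stands in its place in the last picture; I did not measure it.
- **Robot:** clear of everything.

**What did not go as planned:**
- **Finger tips:** they sit about 33 mm above the reported TCP. My first grips caught the bottles only by the shoulder, and blue began to slip. I set it back on its ring and gripped it lower; all later grasps used the corrected height.
- **Forces:** shutting the lid briefly pushed 56 N through the fingers on the tab. That is below the 120 N wrist limit but above the 40 N limit on the arm and gripper body. I took that limit not to cover the fingers, and could not check it. Setting yellow down in the tray briefly reached 28 N.

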